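Sweep the carrot ends into the scrap tray

TASK

Clear the worktable: with the closed fingers, sweep the three orange carrot ends along the table into the open steel tray, so that each lies flat and wholly on the tray's metal floor, behind the flared guides. Slide them steadily, without picking any of them up or flicking them, leave the ramekins and the ring mould where they stand, and finish with the hand clear.

Things in the scene. Friction and masses are not known exactly. Their poses are not given: they have to be found in the camera images.
- sweep_tray: fixed steel tray, no front; bay inside 170 (x) by 120 (y) mm, 4 mm walls left, right and back, rim 38 mm high; paper-thin grey metal floor, level with the table, no step. Origin: bay centre at table height. Mouth faces its own -y (the robot's right): floor's front edge at y=-60, back wall at +60, side walls at x=+-85; two guide walls from there flare to a 230 mm mouth at y=-100, bare table there
- carrot_1: loose carrot end, an orange disc 36 mm in diameter and 20 mm high, about 20 g, lying flat on the table to the right of the tray; slides when pushed; origin at the centre of its underside, its z axis points up
- carrot_2: loose carrot end, an orange disc 36 mm in diameter and 20 mm high, about 20 g, lying flat on the table to the right of the tray; slides when pushed; origin at the centre of its underside, its z axis points up
- carrot_3: loose carrot end, an orange disc 36 mm in diameter and 20 mm high, about 20 g, lying flat on the table to the right of the tray; slides when pushed; origin at the centre of its underside, its z axis points up
- sauce_ramekin: white ramekin with red sauce, 70 mm in diameter, 42 mm high, loose, beyond the carrot ends; bystander, leave it; origin at the centre of its underside
- ring_mould: empty steel ring, 65 mm in diameter, 50 mm high, loose, to the right of the carrot ends; bystander, leave it; origin at the centre of its underside
- empty_ramekin: empty white ramekin, 70 mm in diameter, 42 mm high, loose, to the left of the tray; bystander, leave it; origin at the centre of its underside

How it is judged:
By the outcome, as a careful person would: the job done as asked, in the order asked, and still so for the second after the job is handed in, with the robot touching nothing.
It also fails if it takes over 64 s, if anything falls off the work surface, if the arm or the gripper's body presses on something with over 40 N, if the wrist force passes 120 N, or if a joint passes its speed limit or range.

ROBOT

A 6-joint arm with a two-finger parallel gripper is mounted at the origin on a cart in front of the work surface, level with it; the furniture and walls round the work are solid. World frame = base frame: x ahead of the robot, y to its left, z up, the work surface at z = 0. Lengths are in m, angles in rad, forces in N, time in s.
With the tool pointing down it reaches from about 0.35 to 0.725 m from the base axis. Payload 6 kg.
Tool frame: the origin (TCP) lies midway between the tips of the shut fingers; the grasp point (between the pads) lies 19 mm behind it (r.hold_point_z is the distance from the TCP to the grasp point, in m); x points along the fingers, y is the direction in which the jaws open and shut, and the axes are right-handed (so a half turn about x gives the same grasp; the last joint's range is limited). The gripper opens to 85 mm and grips with 20 to 120 N. Pads are 22 mm wide; open, the fingers measure 114 mm over their backs; the gripper's body (76 mm by 85 mm) begins 54 mm behind the grasp point. The pads swing forward as they close: fully open they stand 13 mm farther back than shut.
Start: joints at [1.552, 0.04, 0.085, 0, -1.615, -0.334], TCP at [0.207, 0.563, 0.231] pointing down, gripper open.
Joint ranges: [-2.56, 2.56], [-1.29, 2.01], [-1.08, 1.49], [-3.29, 1.98], [-2.81, -0.18], [-2.99, 2.99]. Speed limits (rad/s): [2.57, 2.57, 3.01, 3.14, 3.14, 3.14].

INTERFACE

Orientations are given as a rotation vector (axis times angle).
In Python, from workcell import r, imaging, workorder gives the robot as it stands.
- The arm moves only by the tool play_rows, never from a script. Its argument "plan" is a list of rows, each an object with "dp": the shift along the tool's x, y, z in m, a list of three; "delta_rot": the turn, a rotation vector about the tool's x, y, z in degrees, a list of three. In form: [{"dp": [dx, dy, dz], "delta_rot": [wx, wy, wz]}, ...]. A call has 1 to 12 rows; each row shifts and turns the commanded pose from where the row before left it, along the tool's axes as they then stand; what a row does not reach is not made up. A row lasts 1/12 s, in which the tool goes at most 41.7 mm and 7.16 degrees, less where a joint would pass 70% of its speed; a pose out of reach is approached as far as the arm can. A call is refused whole if a number of a shift passes 0.0417 or a number of a turn 7.16, either way. A call with a gripper value outside its range is refused whole. "jaw" is the opening in per cent of the stroke, from 0 (shut) to 100 (fully open), set as the call begins (left out, the last holds). The fingers move at their own pace and stop on an object; the grip force is fixed at half the most. Time passes only in rows, so rows that do not move let the fingers close. It gives the time, the measured TCP pose, the force and the opening at its end, in the units of the state.
- r.state(): the state, without advancing time (a new reading comes with each control period).
- imaging.snapshot(name): name is "scene" or "top" or "wrist"; returns a dict with "color" (420x560x3 uint8, red, green, blue), "vfov" (degrees; the focal length in pixels is half the picture's height over the tangent of half this angle, whatever the lens; pixels are square), "cx", "cy" (the principal point, pixels), "extrinsics" (4x4, takes a point from camera to world coordinates). Camera axes: x right, y down, z forward; pixel columns grow to the right and rows downward; lengths in m; the calibration is good to about 2 mm. The wrist camera is an equidistant fisheye: a pixel r from the principal point sees the ray r / f radians off the axis. A picture is of the moment at which its call begins. There is no depth.
- workorder.hand_in(): hands the job in, once; it reports no verdict.
Trained networks look in a picture, given as the dict that the camera call returned (one of the last four; its "shot" number tells which), for a name from the list of things; names that differ only in an ending like _2 or _b are one class to them, and where a whole thing is asked for, a point or a joint stands for the part that bears it (a point fixed in the world has none). Each returns a list of dicts, best first, with "conf" (0 to 1); they miss things now and then, are a little off and sometimes report something else, mostly with a low value. They report only what shows in the picture. A call takes as long as a camera call.
- imaging.search_frame(picture, query): "rect" ([left, top, right, bottom] in pixels, round what is visible of it).
The state is a dict: "time_s": time; "joint_positions": joint angles; "joint_velocities": joint speeds; "joint_torque": joint torques, N m; "ee_pos": TCP position; "ee_rot": TCP orientation; "contact_force": force on the tool from outside, world axes, zero at the start; "wrist_torque": the same for the moment, N m; "opening": opening from 0.0 (shut) to 1.0 (fully open).
Only numpy, scipy, OpenCV 4.12 (cv2) and the standard library are available. Lean on these libraries where they do the work, as an engineer would, in place of code of your own. Each camera call takes 0.05 s, during which the arm holds its last target.

## Working session

There is one attempt and no reset: what is moved stays moved. The work goes in short steps, Python scripts to look and compute and a tool call to move; the robot and the scene stay as the last step left them, time stands still between calls to the robot, and variables do not carry over. Pictures are saved under pics/ and viewed, and the job is handed in when it is done.

Besides the shell and the picture viewer there is one more tool, called after "Request:" as a command line: name --argument value ..., lists and objects as JSON in quotes. play_rows: Moves the arm, as the interface text tells. Its arguments: {"type":"object","properties":{"plan":{"type":"array","items":{"type":"object","properties":{"dp":{"type":"array","items":{"type":"number"}},"delta_rot":{"type":"array","items":{"type":"number"}}}}},"jaw":{"type":"number"}},"required":["plan"]}

```bash
mkdir -p pics; python3 - <<'E'
from workcell import r, imaging
import cv2,numpy as np
print(r.state())
for n in ["scene","top"]:
    p=imaging.snapshot(n)
    cv2.imwrite(f"pics/{n}0.png",p["color"][:,:,::-1])
    print(n,p["vfov"],p["cx"],p["cy"],np.round(p["extrinsics"],3).tolist())
    for q in ["carrot_1","sweep_tray","sauce_ramekin","ring_mould","empty_ramekin"]:
        print(q,[(np.round(d["rect"],1).tolist(),round(d["conf"],2)) for d in imaging.search_frame(p,q)])
E
```

```text
{'time_s': 0.0, 'joint_positions': array([ 1.55169319e+00,  4.08098434e-02,  8.37920490e-02, -5.02971264e-04,
       -1.61553176e+00, -3.33694797e-01]), 'joint_velocities': array([ 1.04104770e-03, -6.55807580e-04, -2.21340395e-03,  2.10635032e-05,
       -3.19867241e-04,  7.27462274e-04]), 'joint_torque': array([-1.94274529e-03, -3.68200278e+01,  3.47409403e+01,  6.93258718e+00,
       -5.46630094e-03, -6.04742070e-07]), 'ee_pos': array([0.20711312, 0.56274869, 0.23026197]), 'ee_rot': array([-2.02997044,  0.36372987,  2.03042752]), 'contact_force': array([ 3.98093776e-02,  5.23752531e-04, -6.65789210e-01]), 'wrist_torque': array([-0.01653666, -0.00818894, -0.00083608]), 'opening': 0.9987297380653753}
scene 42.171548014336594 270.6169693668169 204.15807135766698 [[0.717, -0.319, 0.62, -0.25], [-0.697, -0.314, 0.645, -0.677], [-0.011, -0.894, -0.448, 0.623], [0.0, 0.0, 0.0, 1.0]]
carrot_1 [([320.8, 223.3, 339.5, 237.3], 0.75), ([285.2, 254.4, 303.5, 271.8], 0.6), ([356.0, 255.5, 371.3, 269.7], 0.53)]
sweep_tray [([174.6, 183.3, 273.8, 243.0], 0.66)]
sauce_ramekin [([325.8, 190.0, 354.3, 212.2], 0.85)]
ring_mould [([319.0, 264.9, 353.8, 308.4], 0.57)]
empty_ramekin [([169.4, 170.9, 197.3, 195.3], 0.88)]
top 52.98623369275988 277.97942034851826 207.7741113305365 [[-0.045, -0.977, 0.207, 0.322], [-0.999, 0.045, -0.004, 0.189], [-0.005, -0.207, -0.978, 1.096], [0.0, 0.0, 0.0, 1.0]]
carrot_1 [([393.7, 231.9, 424.8, 260.6], 0.72), ([352.5, 238.9, 365.9, 253.5], 0.69), ([328.3, 176.6, 343.5, 189.4], 0.67)]
sweep_tray [([207.0, 197.1, 293.7, 290.5], 0.84)]
sauce_ramekin [([305.5, 133.8, 328.1, 163.1], 0.71)]
ring_mould [([393.4, 234.0, 425.2, 260.6], 0.76)]
empty_ramekin [([164.0, 210.7, 190.7, 241.7], 0.81)]
```

View pics/top0.png

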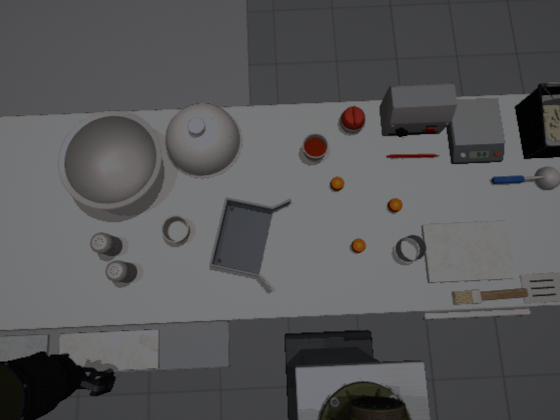

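View pics/scene0.png

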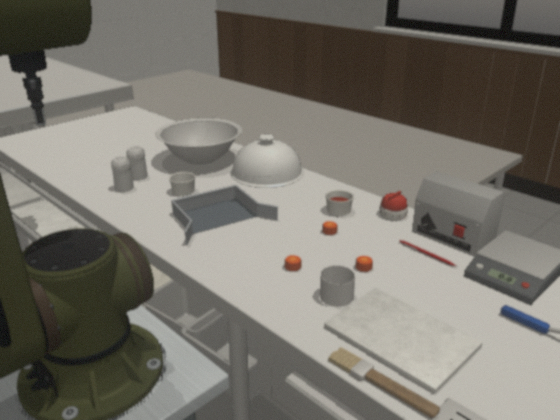

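The top view shows the carrots at about (337,183), (359,245) and (395,205). The tray is at about (243,238) with its mouth to the right, the sauce ramekin at (316,148) and the ring at (410,250). Next I'll localise them in world coordinates.

```bash
cat > h.py <<'E'
from workcell import r, imaging
import cv2,numpy as np
def ray(p,uv,z):
    f=p["color"].shape[0]/2/np.tan(np.radians(p["vfov"])/2)
    E=np.array(p["extrinsics"]); d=E[:3,:3]@np.array([(uv[0]-p["cx"])/f,(uv[1]-p["cy"])/f,1]); o=E[:3,3]
    return (o+d*(z-o[2])/d[2])
def proj(p,X):
    f=p["color"].shape[0]/2/np.tan(np.radians(p["vfov"])/2)
    E=np.array(p["extrinsics"]); c=E[:3,:3].T@(np.array(X)-E[:3,3]); return np.array([p["cx"]+f*c[0]/c[2],p["cy"]+f*c[1]/c[2]])
def orange(p):
    hsv=cv2.cvtColor(p["color"],cv2.COLOR_RGB2HSV)
    m=cv2.inRange(hsv,(5,150,60),(22,255,255))
    n,l,s,c=cv2.connectedComponentsWithStats(m)
    return [(c[i],s[i]) for i in range(1,n) if s[i][4]>30]
E
python3 - <<'E'
from h import *
for n in ["scene","top"]:
    p=imaging.snapshot(n)
    for c,s in orange(p): print(n,np.round(c,1),s.tolist(),np.round(ray(p,c,0.012),4))
    np.savez(f"{n}.npz",**{k:p[k] for k in ["color","vfov","cx","cy","extrinsics"]})
    if n=="top":
        for q,z in [("sauce_ramekin",.042),("empty_ramekin",.042),("ring_mould",.05)]:
            d=imaging.search_frame(p,q)[0]["rect"]; print(q,ray(p,((d[0]+d[2])/2,(d[1]+d[3])/2),z/2))
        c=p["color"][180:310,190:310]; c=cv2.convertScaleAbs(c,alpha=1.6)
        cv2.imwrite("pics/crop.png",cv2.resize(c[:,:,::-1],None,fx=4.6,fy=4.6,interpolation=cv2.INTER_CUBIC))
    else:
        c=p["color"][170:260,160:290]
        cv2.imwrite("pics/crops.png",cv2.resize(c[:,:,::-1],None,fx=6,fy=6,interpolation=cv2.INTER_CUBIC))
E
```

```text
scene [329.7 225.5] [324, 222, 12, 9, 73] [0.6156 0.027  0.012 ]
scene [292.8 260.1] [286, 256, 14, 10, 97] [ 0.4476 -0.0154  0.012 ]
scene [364.2 261.2] [357, 257, 14, 11, 108] [ 0.5489 -0.1226  0.012 ]
top [314.7 146.7] [305, 138, 20, 18, 301] [0.7157 0.0767 0.012 ]
top [336.8 182.9] [331, 177, 13, 12, 118] [0.6116 0.0242 0.012 ]
top [395.1 204.4] [389, 199, 13, 12, 123] [ 0.5459 -0.1245  0.012 ]
top [358.2 245.2] [352, 239, 13, 14, 132] [ 0.4429 -0.0186  0.012 ]
sauce_ramekin [0.71314797 0.07653505 0.021     ]
empty_ramekin [0.50970777 0.44615535 0.021     ]
ring_mould [ 0.4293753 -0.1459402  0.025    ]
```

View pics/crop.png

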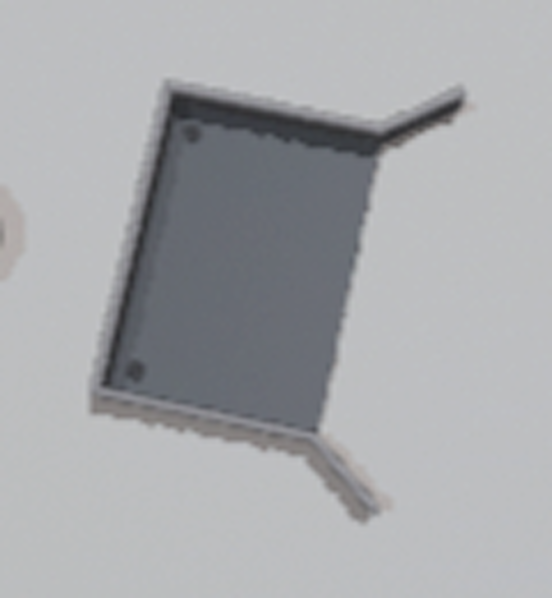

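View pics/crops.png

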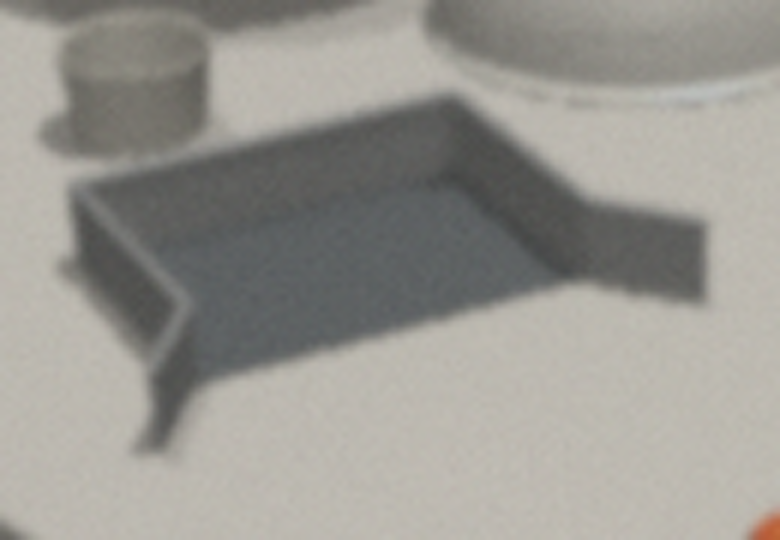

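```bash
python3 - <<'E'
from h import *
from scipy.optimize import least_squares
T=np.load("top.npz"); S=np.load("scene.npz")
top=[((168,82),(.087,.062,.038)),((98,388),(-.087,.062,.038)),((380,130),(.087,-.060,.038)),((316,434),(-.087,-.06,.038)),((463,94),(.117,-.1,.038)),((375,510),(-.117,-.1,.038)),((380,152),(.085,-.06,0)),((322,432),(-.083,-.06,0.002))]
sc=[((452,95),(.087,.062,.038)),((78,188),(-.087,.062,.038)),((590,203),(.087,-.06,.038)),((188,304),(-.087,-.06,.038)),((705,222),(.117,-.1,.038)),((570,278),(.085,-.06,0)),((705,300),(.117,-.1,0)),((195,383),(-.085,-.06,0))]
obs=[(T,(np.array(u))/4.6+[190,180],X) for u,X in top]+[(S,np.array(u)/6+[160,170],X) for u,X in sc]
def W(q,X):
    c,s=np.cos(q[2]),np.sin(q[2]); return (q[0]+c*X[0]-s*X[1],q[1]+s*X[0]+c*X[1],X[2])
for sel in (obs[:8],obs[8:],obs):
    f=lambda q:np.concatenate([proj(p,W(q,X))-u for p,u,X in sel])
    o=least_squares(f,[.45,.25,.0],loss="soft_l1"); print(np.round(o.x,4),np.degrees(o.x[2]),np.round(f(o.x),1).reshape(-1,2).tolist())
E
```

```text
[ 0.4765  0.2764 -0.2532] -14.508009917351684 [[0.3, 0.6], [-0.6, 0.5], [0.4, -0.3], [-0.3, 0.7], [0.0, -0.5], [0.1, -0.4], [0.5, -1.4], [-0.5, 0.3]]
[ 0.474   0.272  -0.2499] -14.316028790825555 [[0.2, -0.8], [-1.2, -1.0], [-0.2, -0.8], [-0.4, -0.0], [-0.2, -0.4], [2.8, 0.8], [-0.1, 0.6], [0.5, 1.1]]
[ 0.4765  0.2755 -0.2549] -14.602918683403912 [[0.7, 0.6], [-0.3, 0.4], [0.8, -0.2], [0.0, 0.7], [0.4, -0.4], [0.4, -0.4], [0.9, -1.4], [-0.3, 0.3], [0.2, -1.5], [-1.1, -1.8], [-0.4, -1.5], [-0.6, -0.9], [-0.6, -1.1], [2.5, 0.1], [-0.5, -0.1], [0.3, 0.2]]
```

```bash
cat >> h.py <<'E'
from scipy.spatial.transform import Rotation as Rn
TC=np.array([.4762,.2755]); TY=np.radians(-14.5)
TR=np.array([[np.cos(TY),-np.sin(TY)],[np.sin(TY),np.cos(TY)]])
def t2w(a): return TC+TR@np.array(a)
def w2t(a): return TR.T@(np.array(a)[:2]-TC)
def plan(goal,zdir):
    """goal xyz, zdir: world xy angle (deg) wanted for tool +z or -z; prints delta in current tool frame, yaw delta about tool x"""
    s=r.state(); R=Rn.from_rotvec(s["ee_rot"]).as_matrix()
    a=np.degrees(np.arctan2(R[1,2],R[0,2])); 
    opts=[((zdir+k-a+180)%360-180) for k in (0,180)]
    print("pos",np.round(s["ee_pos"],4),"toolx",np.round(R[:,0],3),"z ang",round(a,2),"world yaw delta (z fwd / z back)",np.round(opts,2),"(delta about tool x = -that)")
    print("delta world",np.round(goal-s["ee_pos"],4),"in current tool",np.round(R.T@(goal-s["ee_pos"]),4))
    for o in opts:
        Rf=R@Rn.from_rotvec([np.radians(-o),0,0]).as_matrix()
        print("  after turn",round(o,1),np.round(Rf.T@(goal-s["ee_pos"]),4))
E
python3 - <<'E'
from h import *
R=Rn.from_rotvec(r.state()["ee_rot"]).as_matrix(); print(np.round(R,3))
C={"A":(.613,.0255),"B":(.4453,-.017),"C":(.5475,-.1235),"sauce":(.714,.0765),"ring":(.43,-.146)}
for k in C: print(k,np.round(w2t(C[k]),4))
b=w2t(C["B"]); g=np.array([-.042,.015]); d=(g-b)/np.linalg.norm(g-b)
wd=TR@d; st=np.array(C["B"])-wd*.055
print("B push dir",wd,np.degrees(np.arctan2(wd[1],wd[0])),"start",st,"len",np.linalg.norm(g-b), "ring dist",np.linalg.norm(st-C["ring"]))
plan(np.r_[st,.1],np.degrees(np.arctan2(wd[1],wd[0])))
E
```

```text
[[ 0.    -0.346 -0.938]
 [-0.    -0.938  0.346]
 [-1.     0.    -0.   ]]
A [ 0.195  -0.2078]
B [ 0.0433 -0.2909]
C [ 0.1689 -0.3684]
sauce [ 0.2801 -0.1331]
ring [ 0.0608 -0.4196]
B push dir [-0.01891246  0.99982114] 91.08366847618906 start [ 0.44634019 -0.07199016] len 0.31759497869508047 ring dist 0.07579220036169902
pos [0.2073 0.563  0.2313] toolx [ 0. -0. -1.] z ang 159.79 world yaw delta (z fwd / z back) [-68.7 111.3] (delta about tool x = -that)
delta world [ 0.239  -0.635  -0.1313] in current tool [ 0.1313  0.5133 -0.4437]
  after turn -68.7 [ 0.1313 -0.227  -0.6394]
  after turn 111.3 [0.1313 0.227  0.6394]
```

Request:
play_rows --plan '[{"dp":[0,0.0257,-0.0222]},{"dp":[0,0.0257,-0.0222]},{"dp":[0,0.0257,-0.0222]},{"dp":[0,0.0257,-0.0222]},{"dp":[0,0.0257,-0.0222]},{"dp":[0,0.0257,-0.0222]},{"dp":[0,0.0257,-0.0222]},{"dp":[0,0.0257,-0.0222]},{"dp":[0,0.0257,-0.0222]},{"dp":[0,0.0257,-0.0222]}]' --jaw 0

```text
validation failed for argument at $.pl...
```

Request:
play_rows --plan '[{"dp":[0,0.0257,-0.0222]},{"dp":[0,0.0257,-0.0222]},{"dp":[0,0.0257,-0.0222]},{"dp":[0,0.0257,-0.0222]},{"dp":[0,0.0257,-0.0222]},{"dp":[0,0.0257,-0.0222]},{"dp":[0,0.0257,-0.0222]},{"dp":[0,0.0257,-0.0222]},{"dp":[0,0.0257,-0.0222]},{"dp":[0,0.0257,-0.0222]}]'

```text
validation failed for argument at $.pl...
```

Request:
play_rows --plan '[{"dp":[0.012,0,0],"delta_rot":[6.87,0,0]},{"dp":[0.012,0,0],"delta_rot":[6.87,0,0]},{"dp":[0.012,0,0],"delta_rot":[6.87,0,0]},{"dp":[0.012,0,0],"delta_rot":[6.87,0,0]},{"dp":[0.012,0,0],"delta_rot":[6.87,0,0]},{"dp":[0.012,0,0],"delta_rot":[6.87,0,0]},{"dp":[0.012,0,0],"delta_rot":[6.87,0,0]},{"dp":[0.012,0,0],"delta_rot":[6.87,0,0]},{"dp":[0.012,0,0],"delta_rot":[6.87,0,0]},{"dp":[0.012,0,0],"delta_rot":[6.87,0,0]}]'

```text
time_s: 1.68
ee_pos: [0.2073, 0.563, 0.1107]
ee_rot: [-1.219, 1.203, 1.219]
contact_force: [0.5, -0.8, -0.3]
opening: 1.003
```

```bash
python3 - <<'E'
from h import *
plan(np.array([.4463,-.072,.009]),91.08)
s=r.state();print(s["opening"],s["time_s"],s["contact_force"])
for n in ("wrist","scene"):
    p=imaging.snapshot(n); cv2.imwrite(f"pics/{n}1.png",p["color"][:,:,::-1])
E
```

```text
pos [0.2073 0.563  0.1107] toolx [-0.  0. -1.] z ang 90.74 world yaw delta (z fwd / z back) [   0.34 -179.66] (delta about tool x = -that)
delta world [ 0.239  -0.635  -0.1017] in current tool [ 0.1017 -0.2308 -0.6381]
  after turn 0.3 [ 0.1017 -0.227  -0.6394]
  after turn -179.7 [0.1017 0.227  0.6394]
1.0027267186517503 1.6833 [ 0.49661253 -0.79269495 -0.25993451]
```

View pics/wrist1.png

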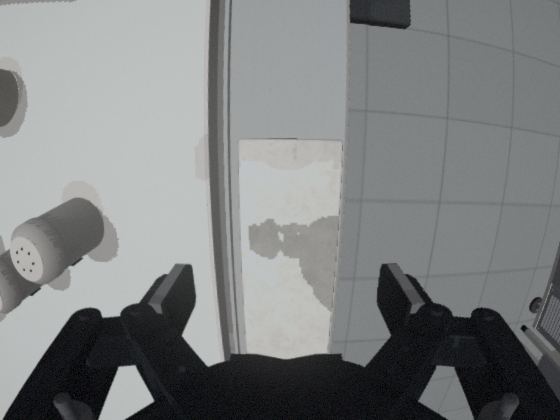

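View pics/scene1.png

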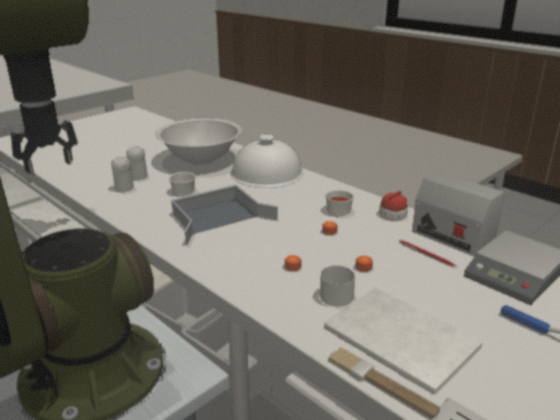

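The first two calls were refused because each row needs both fields, so only the turn and descent ran. I'll raise the hand before crossing.

Request:
play_rows --plan '[{"dp":[-0.03,0,0],"delta_rot":[0,0,0]},{"dp":[-0.03,0,0],"delta_rot":[0,0,0]},{"dp":[-0.03,0,0],"delta_rot":[0,0,0]},{"dp":[-0.02,-0.005,-0.013],"delta_rot":[0,0,0]},{"dp":[0,-0.01,-0.0278],"delta_rot":[0,0,0]},{"dp":[0,-0.01,-0.0278],"delta_rot":[0,0,0]},{"dp":[0,-0.01,-0.0278],"delta_rot":[0,0,0]},{"dp":[0,-0.01,-0.0278],"delta_rot":[0,0,0]},{"dp":[0,-0.01,-0.0278],"delta_rot":[0,0,0]},{"dp":[0,-0.01,-0.0278],"delta_rot":[0,0,0]},{"dp":[0,-0.01,-0.0278],"delta_rot":[0,0,0]},{"dp":[0,-0.01,-0.0278],"delta_rot":[0,0,0]}]' --jaw 0

```text
time_s: 2.78
ee_pos: [0.2972, 0.328, 0.2226]
ee_rot: [-1.226, 1.196, 1.227]
contact_force: [0.7, 0.6, 0.2]
opening: -0.0
```

Request:
play_rows --plan '[{"dp":[0,-0.01,-0.0278],"delta_rot":[0,0,0]},{"dp":[0,-0.01,-0.0278],"delta_rot":[0,0,0]},{"dp":[0,-0.01,-0.0278],"delta_rot":[0,0,0]},{"dp":[0,-0.01,-0.0278],"delta_rot":[0,0,0]},{"dp":[0,-0.01,-0.0278],"delta_rot":[0,0,0]},{"dp":[0,-0.01,-0.0278],"delta_rot":[0,0,0]},{"dp":[0,-0.01,-0.0278],"delta_rot":[0,0,0]},{"dp":[0,-0.01,-0.0278],"delta_rot":[0,0,0]},{"dp":[0,-0.01,-0.0278],"delta_rot":[0,0,0]},{"dp":[0,-0.01,-0.0278],"delta_rot":[0,0,0]},{"dp":[0,-0.01,-0.0278],"delta_rot":[0,0,0]},{"dp":[0,-0.01,-0.0278],"delta_rot":[0,0,0]}]'

```text
time_s: 3.78
ee_pos: [0.4234, -0.0036, 0.2227]
ee_rot: [-1.227, 1.196, 1.225]
contact_force: [0.4, 0.5, 0.9]
opening: 0.001
```

```bash
python3 - <<'E'
from h import *
s=r.state();print(s["opening"],s["time_s"],s["contact_force"],s["joint_positions"])
for n in ("wrist","top"):
    p=imaging.snapshot(n); cv2.imwrite(f"pics/{n}2.png",p["color"][:,:,::-1])
plan(np.array([.4463,-.072,.009]),91.08)
E
```

```text
0.0005149360827219431 3.7833 [0.38914432 0.53208147 0.8924425 ] [ 4.74569175e-01 -4.51202093e-01 -3.50085584e-01  4.71296061e-04
 -1.66965286e+00 -4.50996981e-01]
pos [ 0.4237 -0.0052  0.2223] toolx [ 0.001 -0.001 -1.   ] z ang 91.04 world yaw delta (z fwd / z back) [ 4.0000e-02 -1.7996e+02] (delta about tool x = -that)
delta world [ 0.0226 -0.0668 -0.2133] in current tool [ 0.2134 -0.0212 -0.067 ]
  after turn 0.0 [ 0.2134 -0.0212 -0.067 ]
  after turn -180.0 [0.2134 0.0212 0.067 ]
```

View pics/wrist2.png

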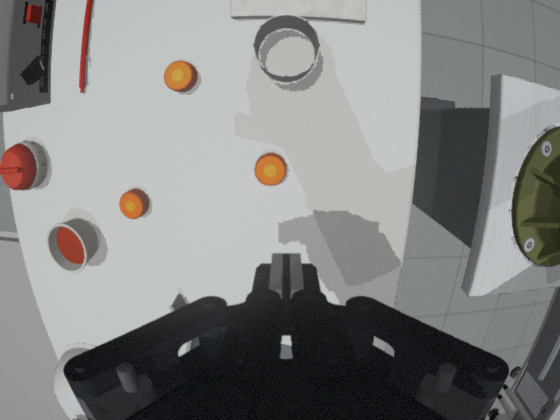

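View pics/top2.png

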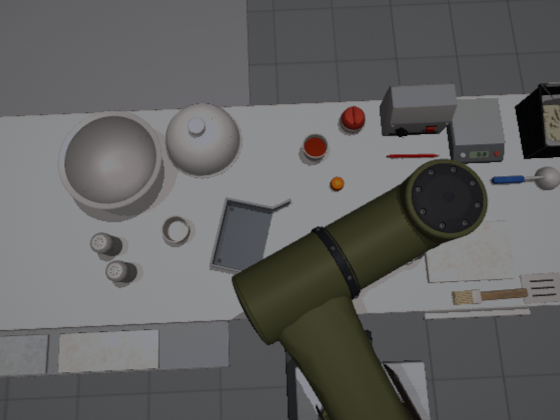

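The wrist view shows the shut fingertips at (285,260), carrots at (270,169), (180,75) and (134,204), and the ring at (287,48). I'll cross-check their positions through the fisheye.

```bash
cat >> h.py <<'E'
def rayw(p,uv,z):
    f=p["color"].shape[0]/2/np.tan(np.radians(p["vfov"])/2)
    a=np.array([uv[0]-p["cx"],uv[1]-p["cy"]]); rr=np.hypot(*a); th=rr/f
    d=np.r_[a/rr*np.sin(th),np.cos(th)]; E=np.array(p["extrinsics"]); d=E[:3,:3]@d; o=E[:3,3]
    return o+d*(z-o[2])/d[2]
E
python3 - <<'E'
from h import *
p=imaging.snapshot("wrist")
for q,z in [("carrot_1",.012),("ring_mould",.025),("sauce_ramekin",.021)]:
  for d in imaging.search_frame(p,q)[:3]:
    c=d["rect"]; print(q,round(d["conf"],2),np.round(rayw(p,((c[0]+c[2])/2,(c[1]+c[3])/2),z),4))
for c,s in orange(p): print(np.round(c),np.round(rayw(p,c,.02),4))
print(p["extrinsics"][:3,3])
E
```

```text
carrot_1 0.89 [ 0.4395 -0.018   0.012 ]
carrot_1 0.87 [0.6087 0.027  0.012 ]
carrot_1 0.84 [ 0.5408 -0.1191  0.012 ]
ring_mould 0.89 [ 0.4256 -0.1493  0.025 ]
sauce_ramekin 0.72 [0.7057 0.0815 0.021 ]
[177.  77.] [ 0.5428 -0.1225  0.02  ]
[270. 171.] [ 0.4413 -0.0183  0.02  ]
[131. 208.] [0.6083 0.025  0.02  ]
[ 70. 249.] [0.7169 0.0848 0.02  ]
[ 0.4252572  -0.07655691  0.36524492]
```

Request:
play_rows --plan '[{"dp":[0,-0.0047,-0.0168],"delta_rot":[0,0,0]},{"dp":[0,-0.0047,-0.0168],"delta_rot":[0,0,0]},{"dp":[0,-0.0047,-0.0168],"delta_rot":[0,0,0]},{"dp":[0,-0.0047,-0.0168],"delta_rot":[0,0,0]},{"dp":[0.035,0,0],"delta_rot":[0,0,0]},{"dp":[0.035,0,0],"delta_rot":[0,0,0]},{"dp":[0.035,0,0],"delta_rot":[0,0,0]},{"dp":[0.035,0,0],"delta_rot":[0,0,0]},{"dp":[0.03,0,0],"delta_rot":[0,0,0]},{"dp":[0.02,0,0],"delta_rot":[0,0,0]},{"dp":[0.015,0,0],"delta_rot":[0,0,0]},{"dp":[0.008,0,0],"delta_rot":[0,0,0]}]'

```text
time_s: 5.08
ee_pos: [0.4421, -0.0678, 0.0064]
ee_rot: [-1.225, 1.201, 1.227]
contact_force: [-0.1, 0.3, 0.3]
opening: -0.001
```

```bash
python3 - <<'E'
from h import *
g=t2w((-.042,.015)); d=g-np.array([.4425,-.0175]); d/=np.linalg.norm(d)
print(g,np.degrees(np.arctan2(d[1],d[0])))
f=g-d*(.018+.011); print(f)
plan(np.r_[f,.009],np.degrees(np.arctan2(d[1],d[0])))
p=imaging.snapshot("scene"); cv2.imwrite(f"pics/s3.png",cv2.resize(p["color"][150:330,200:440,::-1],None,fx=3,fy=3))
E
```

```text
[0.4392935  0.30053817] 90.57764367563088
[0.43958587 0.27153965]
pos [ 0.4421 -0.0678  0.0064] toolx [-0.002 -0.    -1.   ] z ang 91.27 world yaw delta (z fwd / z back) [ -0.7 179.3] (delta about tool x = -that)
delta world [-0.0025  0.3393  0.0026] in current tool [-0.0027 -0.005   0.3393]
  after turn -0.7 [-0.0027 -0.0009  0.3394]
  after turn 179.3 [-0.0027  0.0009 -0.3394]
```

View pics/s3.png

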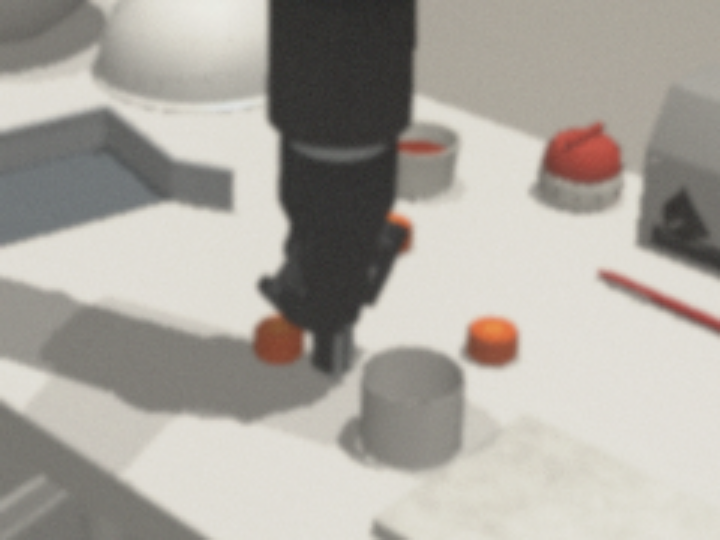

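Request:
play_rows --plan '[{"dp":[-0.0015,0,0.004],"delta_rot":[0.7,0,0]},{"dp":[-0.001,0,0.005],"delta_rot":[0,0,0]},{"dp":[0,0,0.005],"delta_rot":[0,0,0]},{"dp":[0,0,0.005],"delta_rot":[0,0,0]},{"dp":[0,0,0.005],"delta_rot":[0,0,0]},{"dp":[0,0,0.006],"delta_rot":[0,0,0]},{"dp":[0,0,0.007],"delta_rot":[0,0,0]},{"dp":[0,0,0.008],"delta_rot":[0,0,0]},{"dp":[0,0,0.008],"delta_rot":[0,0,0]},{"dp":[0,0,0.008],"delta_rot":[0,0,0]},{"dp":[0,0,0.008],"delta_rot":[0,0,0]},{"dp":[0,0,0.006],"delta_rot":[0,0,0]}]'

```text
time_s: 6.13
ee_pos: [0.4425, 0.0072, 0.0108]
ee_rot: [-1.215, 1.206, 1.214]
contact_force: [-0.7, -0.1, 0.8]
opening: -0.0
```

```bash
cat >> h.py <<'E'
def look(n):
    o=[]
    for k in ("scene","top"):
        p=imaging.snapshot(k)
        for c,s in orange(p): 
            w=ray(p,c,.012)
            if w[0]<.68: print(k,np.round(w[:2],4),"tray",np.round(w2t(w),4),s[4])
        if k=="scene": cv2.imwrite(f"pics/{n}.png",cv2.resize(p["color"][150:330,160:400,::-1],None,fx=3,fy=3))
E
python3 - <<'E'
from h import *
look("s4")
plan(np.r_[.4396,.2715,.009],90.58)
E
```

```text
scene [0.6124 0.0241] tray [ 0.1949 -0.2093] 92
scene [0.4347 0.0322] tray [ 0.0207 -0.2459] 58
scene [ 0.5502 -0.1216] tray [ 0.1711 -0.3659] 98
top [0.611  0.0241] tray [ 0.1935 -0.2096] 122
pos [0.4425 0.0071 0.0108] toolx [-0.  0. -1.] z ang 90.46 world yaw delta (z fwd / z back) [ 1.2000e-01 -1.7988e+02] (delta about tool x = -that)
delta world [-0.0029  0.2644 -0.0018] in current tool [0.0018 0.0008 0.2644]
  after turn 0.1 [0.0018 0.0003 0.2644]
  after turn -179.9 [ 0.0018 -0.0003 -0.2644]
```

View pics/s4.png

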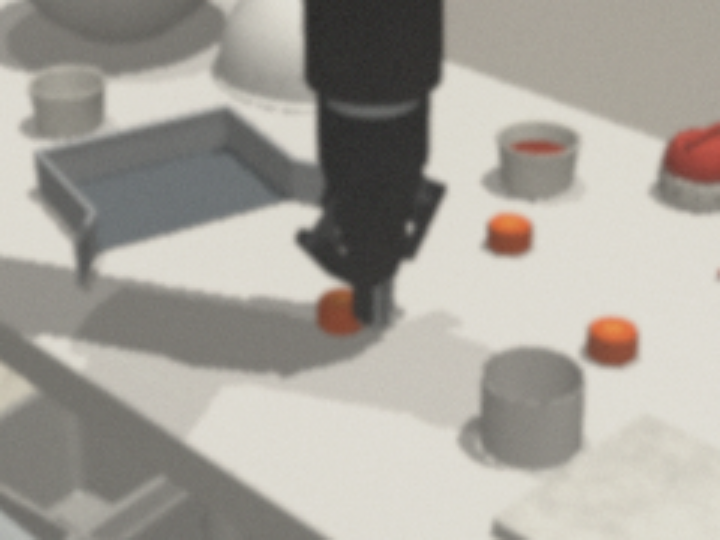

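Request:
play_rows --plan '[{"dp":[0.001,0,0.005],"delta_rot":[0,0,0]},{"dp":[0,0,0.007],"delta_rot":[0,0,0]},{"dp":[0,0,0.008],"delta_rot":[0,0,0]},{"dp":[0,0,0.008],"delta_rot":[0,0,0]},{"dp":[0,0,0.008],"delta_rot":[0,0,0]},{"dp":[0,0,0.008],"delta_rot":[0,0,0]},{"dp":[0,0,0.008],"delta_rot":[0,0,0]},{"dp":[0,0,0.008],"delta_rot":[0,0,0]},{"dp":[0,0,0.008],"delta_rot":[0,0,0]},{"dp":[0,0,0.008],"delta_rot":[0,0,0]},{"dp":[0,0,0.008],"delta_rot":[0,0,0]},{"dp":[0,0,0.005],"delta_rot":[0,0,0]}]'

```text
time_s: 7.23
ee_pos: [0.442, 0.0961, 0.0098]
ee_rot: [-1.215, 1.206, 1.214]
contact_force: [-0.3, -0.6, 0.5]
opening: -0.001
```

```bash
python3 - <<'E'
from h import *
look("s5")
plan(np.r_[.4396,.2715,.009],90.58)
E
```

```text
scene [0.6155 0.027 ] tray [ 0.1971 -0.2058] 74
scene [0.4347 0.1237] tray [-0.0022 -0.1573] 74
scene [ 0.5503 -0.1215] tray [ 0.1711 -0.3659] 97
top [0.6112 0.0242] tray [ 0.1936 -0.2095] 121
top [ 0.5454 -0.1242] tray [ 0.1671 -0.3697] 128
pos [0.442  0.0959 0.0098] toolx [-0. -0. -1.] z ang 90.44 world yaw delta (z fwd / z back) [ 1.4000e-01 -1.7986e+02] (delta about tool x = -that)
delta world [-0.0024  0.1756 -0.0008] in current tool [0.0008 0.001  0.1756]
  after turn 0.1 [0.0008 0.0006 0.1756]
  after turn -179.9 [ 0.0008 -0.0006 -0.1756]
```

View pics/s5.png

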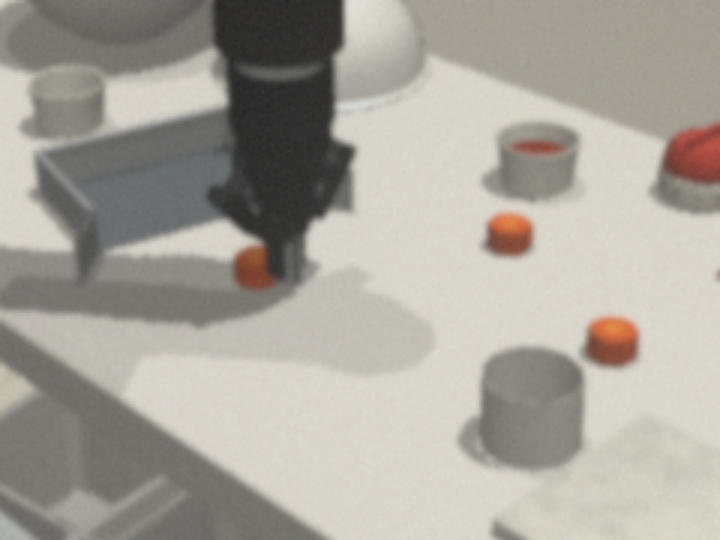

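Request:
play_rows --plan '[{"dp":[0.0005,0,0.005],"delta_rot":[0,0,0]},{"dp":[0,0,0.007],"delta_rot":[0,0,0]},{"dp":[0,0,0.008],"delta_rot":[0,0,0]},{"dp":[0,0,0.008],"delta_rot":[0,0,0]},{"dp":[0,0,0.008],"delta_rot":[0,0,0]},{"dp":[0,0,0.008],"delta_rot":[0,0,0]},{"dp":[0,0,0.008],"delta_rot":[0,0,0]},{"dp":[0,0,0.008],"delta_rot":[0,0,0]},{"dp":[0,0,0.008],"delta_rot":[0,0,0]},{"dp":[0,0,0.008],"delta_rot":[0,0,0]},{"dp":[0,0,0.008],"delta_rot":[0,0,0]},{"dp":[0,0,0.005],"delta_rot":[0,0,0]}]'

```text
time_s: 8.33
ee_pos: [0.4413, 0.1851, 0.0093]
ee_rot: [-1.215, 1.206, 1.214]
contact_force: [-0.2, -0.6, 0.4]
opening: 0.002
```

```bash
python3 - <<'E'
from h import *
look("s6")
plan(np.r_[.4396,.2715,.009],90.58)
E
```

```text
scene [0.4341 0.2133] tray [-0.0252 -0.0707] 81
scene [0.6166 0.0282] tray [ 0.1978 -0.2043] 67
scene [ 0.5491 -0.1229] tray [ 0.1703 -0.3674] 106
top [0.6112 0.0242] tray [ 0.1936 -0.2095] 121
top [ 0.5456 -0.1243] tray [ 0.1673 -0.3697] 126
pos [0.4413 0.1849 0.0093] toolx [-0. -0. -1.] z ang 90.44 world yaw delta (z fwd / z back) [ 1.4000e-01 -1.7986e+02] (delta about tool x = -that)
delta world [-0.0017  0.0866 -0.0003] in current tool [0.0002 0.0011 0.0866]
  after turn 0.1 [0.0002 0.0008 0.0866]
  after turn -179.9 [ 0.0002 -0.0008 -0.0866]
```

View pics/s6.png

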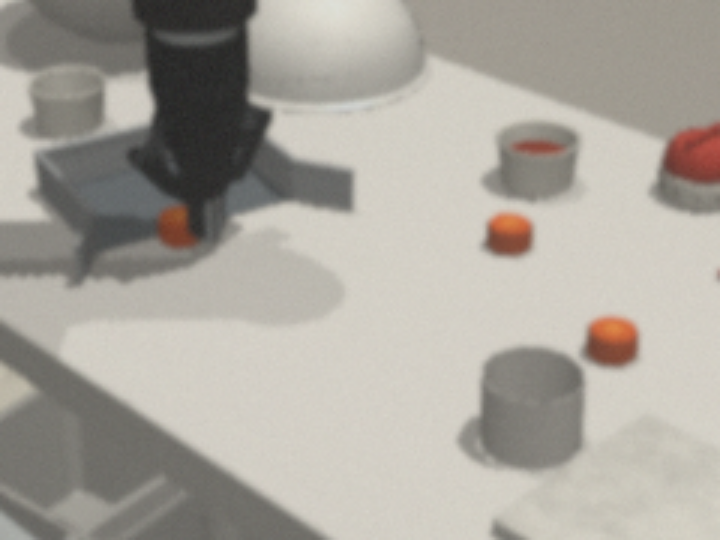

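Request:
play_rows --plan '[{"dp":[0,0,0.005],"delta_rot":[0,0,0]},{"dp":[0,0,0.007],"delta_rot":[0,0,0]},{"dp":[0,0,0.008],"delta_rot":[0,0,0]},{"dp":[0,0,0.009],"delta_rot":[0,0,0]},{"dp":[0,0,0.009],"delta_rot":[0,0,0]},{"dp":[0,0,0.009],"delta_rot":[0,0,0]},{"dp":[0,0,0.009],"delta_rot":[0,0,0]},{"dp":[0,0,0.009],"delta_rot":[0,0,0]},{"dp":[0,0,0.009],"delta_rot":[0,0,0]},{"dp":[0,0,0.006],"delta_rot":[0,0,0]},{"dp":[0,0,0.004],"delta_rot":[0,0,0]},{"dp":[0,0,0.002],"delta_rot":[0,0,0]}]'

```text
time_s: 9.43
ee_pos: [0.4407, 0.2707, 0.0092]
ee_rot: [-1.215, 1.206, 1.214]
contact_force: [0.4, -0.0, 0.5]
opening: -0.002
```

Request:
play_rows --plan '[{"dp":[0,0,-0.01],"delta_rot":[0,0,0]},{"dp":[0,0,-0.02],"delta_rot":[0,0,0]},{"dp":[0,0,-0.02],"delta_rot":[0,0,0]},{"dp":[-0.03,0,-0.015],"delta_rot":[0,0,0]},{"dp":[-0.035,0,-0.01],"delta_rot":[0,0,0]},{"dp":[-0.035,0,-0.01],"delta_rot":[0,0,0]}]'

```text
time_s: 9.93
ee_pos: [0.4407, 0.1831, 0.11]
ee_rot: [-1.214, 1.208, 1.214]
contact_force: [1.2, 1.2, 0.8]
opening: -0.0
```

```bash
python3 - <<'E'
from h import *
look("s7")
c=np.array([.5455,-.1235]); g=t2w((.005,.012)); d=g-c; L=np.linalg.norm(d); d/=L; an=np.degrees(np.arctan2(d[1],d[0]))
st=c-d*.055; print("start",st,"ang",an,"L",L,"final",g-d*.029, "ring",np.linalg.norm(st-[.43,-.147]))
plan(np.r_[st,.009],an)
s=r.state(); print(s["joint_positions"],s["time_s"])
E
```

```text
scene [0.4378 0.2982] tray [-0.0428  0.0123] 117
scene [0.6156 0.0271] tray [ 0.1972 -0.2056] 71
scene [ 0.5502 -0.1213] tray [ 0.171  -0.3656] 96
top [0.6109 0.0244] tray [ 0.1933 -0.2094] 122
top [ 0.5454 -0.1242] tray [ 0.1671 -0.3697] 128
start [ 0.5536652  -0.17789053] ang 98.53758510730712 L 0.41395301333672907 final [0.48835058 0.25718723] ring 0.12746492097997633
pos [0.4443 0.185  0.1165] toolx [ 0.01   0.006 -1.   ] z ang 90.31 world yaw delta (z fwd / z back) [   8.22 -171.78] (delta about tool x = -that)
delta world [ 0.1094 -0.3628 -0.1075] in current tool [ 0.1064 -0.1064 -0.364 ]
  after turn 8.2 [ 0.1064 -0.0532 -0.3755]
  after turn -171.8 [0.1064 0.0532 0.3755]
[ 0.81764827 -0.28206309 -0.41918844  0.00321578 -1.42279408 -0.81265058] 10.0333
```

View pics/s7.png

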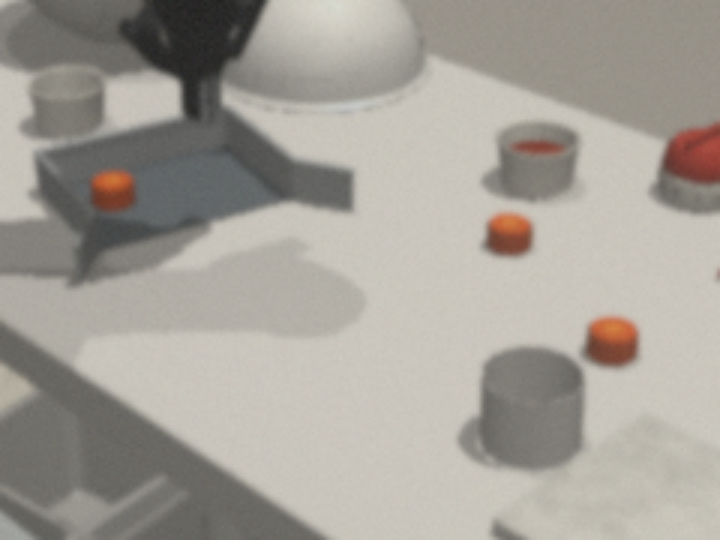

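Carrot B lies in the tray at about tray (-43, 12) mm, well clear of the walls. Next is the right-hand one.

Request:
play_rows --plan '[{"dp":[0,0,-0.01],"delta_rot":[-4.1,0,0]},{"dp":[0,0,-0.02],"delta_rot":[-4.1,0,0]},{"dp":[0,-0.0055,-0.034],"delta_rot":[0,0,0]},{"dp":[0,-0.0055,-0.036],"delta_rot":[0,0,0]},{"dp":[0,-0.0055,-0.036],"delta_rot":[0,0,0]},{"dp":[0,-0.0055,-0.036],"delta_rot":[0,0,0]},{"dp":[0,-0.0055,-0.036],"delta_rot":[0,0,0]},{"dp":[0,-0.0055,-0.036],"delta_rot":[0,0,0]},{"dp":[0,-0.0055,-0.036],"delta_rot":[0,0,0]},{"dp":[0,-0.0055,-0.036],"delta_rot":[0,0,0]},{"dp":[0,-0.0055,-0.036],"delta_rot":[0,0,0]},{"dp":[0,-0.0035,-0.02],"delta_rot":[0,0,0]}]'

```text
time_s: 11.03
ee_pos: [0.5462, -0.1788, 0.1089]
ee_rot: [-1.317, 1.137, 1.317]
contact_force: [0.1, 0.6, -0.7]
opening: 0.002
```

```bash
python3 - <<'E'
from h import *
p=imaging.snapshot("wrist"); 
for c,s in orange(p): print(np.round(c),np.round(rayw(p,c,.02),4))
plan(np.r_[.5537,-.1779,.009],98.54)
s=r.state(); print(s["joint_positions"],s["time_s"])
E
```

```text
pos [ 0.5464 -0.1804  0.1086] toolx [-0.001 -0.001 -1.   ] z ang 98.35 world yaw delta (z fwd / z back) [   0.19 -179.81] (delta about tool x = -that)
delta world [ 0.0073  0.0025 -0.0996] in current tool [ 0.0996 -0.0077  0.0015]
  after turn 0.2 [ 0.0996 -0.0077  0.0015]
  after turn -179.8 [ 0.0996  0.0077 -0.0015]
[ 3.04452970e-02 -3.84569144e-03 -1.83672814e-01  1.27744316e-03
 -1.39203577e+00  1.15105667e-01] 11.0833
```

Request:
play_rows --plan '[{"dp":[0.01,-0.0035,0],"delta_rot":[0,0,0]},{"dp":[0.025,-0.0035,0],"delta_rot":[0,0,0]},{"dp":[0.03,0,0],"delta_rot":[0,0,0]},{"dp":[0.02,0,0],"delta_rot":[0,0,0]},{"dp":[0.01,0,0],"delta_rot":[0,0,0]},{"dp":[0.004,0,0],"delta_rot":[0,0,0]},{"dp":[0,0,0.003],"delta_rot":[0,0,0]},{"dp":[0,0,0.004],"delta_rot":[0,0,0]},{"dp":[0,0,0.004],"delta_rot":[0,0,0]},{"dp":[0,0,0.004],"delta_rot":[0,0,0]},{"dp":[0,0,0.004],"delta_rot":[0,0,0]},{"dp":[0,0,0.004],"delta_rot":[0,0,0]}]'

```text
time_s: 12.08
ee_pos: [0.5503, -0.1507, 0.0111]
ee_rot: [-1.32, 1.134, 1.318]
contact_force: [-0.1, -0.5, -1.2]
opening: 0.001
```

```bash
python3 - <<'E'
from h import *
look("s8")
plan(np.r_[.4884,.2572,.009],98.54)
print(r.state()["contact_force"])
E
```

```text
scene [0.4385 0.2987] tray [-0.0423  0.013 ] 112
scene [0.6106 0.023 ] tray [ 0.1933 -0.2109] 102
scene [ 0.5404 -0.1277] tray [ 0.1631 -0.3743] 87
top [ 0.5458 -0.1259] tray [ 0.1679 -0.3712] 106
top [0.4393 0.2997] tray [-0.0417  0.0142] 142
pos [ 0.5501 -0.1506  0.0107] toolx [ 0.001 -0.    -1.   ] z ang 98.63 world yaw delta (z fwd / z back) [-9.0000e-02  1.7991e+02] (delta about tool x = -that)
delta world [-0.0617  0.4078 -0.0017] in current tool [ 1.700e-03 -2.000e-04  4.124e-01]
  after turn -0.1 [0.0017 0.0005 0.4124]
  after turn 179.9 [ 0.0017 -0.0005 -0.4124]
[-0.41287094  0.16860186 -0.71645687]
```

View pics/s8.png

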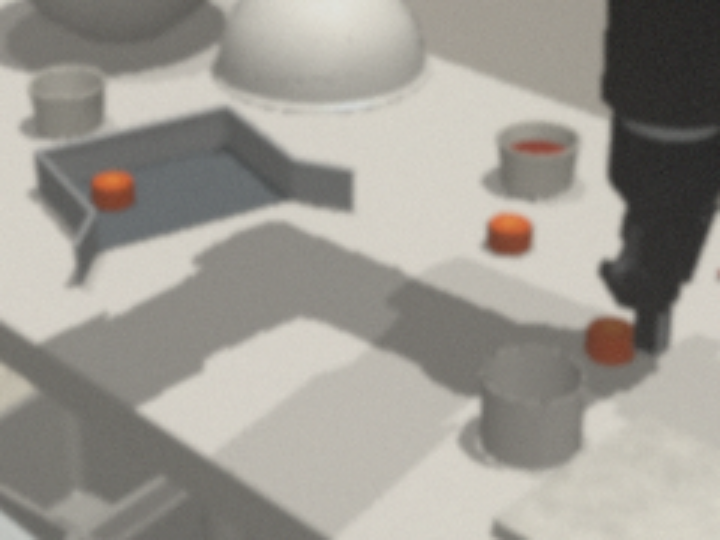

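Request:
play_rows --plan '[{"dp":[0.001,0,0.004],"delta_rot":[0,0,0]},{"dp":[0,0,0.005],"delta_rot":[0,0,0]},{"dp":[0,0,0.006],"delta_rot":[0,0,0]},{"dp":[0,0,0.007],"delta_rot":[0,0,0]},{"dp":[0,0,0.008],"delta_rot":[0,0,0]},{"dp":[0,0,0.009],"delta_rot":[0,0,0]},{"dp":[0,0,0.009],"delta_rot":[0,0,0]},{"dp":[0,0,0.009],"delta_rot":[0,0,0]},{"dp":[0,0,0.009],"delta_rot":[0,0,0]},{"dp":[0,0,0.009],"delta_rot":[0,0,0]},{"dp":[0,0,0.008],"delta_rot":[0,0,0]},{"dp":[0,0,0.005],"delta_rot":[0,0,0]}]'

```text
time_s: 13.18
ee_pos: [0.5367, -0.0631, 0.0094]
ee_rot: [-1.319, 1.134, 1.319]
contact_force: [0.1, -0.1, 0.3]
opening: -0.002
```

```bash
python3 - <<'E'
from h import *
look("s9")
plan(np.r_[.4884,.2572,.009],98.54)
E
```

```text
scene [0.4383 0.2983] tray [-0.0424  0.0126] 114
scene [ 0.5268 -0.0396] tray [ 0.1279 -0.2924] 59
top [ 0.525  -0.0368] tray [ 0.1254 -0.2902] 65
top [0.4393 0.2997] tray [-0.0417  0.0142] 142
pos [ 0.5368 -0.0634  0.0094] toolx [ 0.  0. -1.] z ang 98.65 world yaw delta (z fwd / z back) [-1.1000e-01  1.7989e+02] (delta about tool x = -that)
delta world [-0.0484  0.3206 -0.0004] in current tool [ 0.0004 -0.0004  0.3242]
  after turn -0.1 [4.000e-04 2.000e-04 3.242e-01]
  after turn 179.9 [ 4.000e-04 -2.000e-04 -3.242e-01]
```

View pics/s9.png

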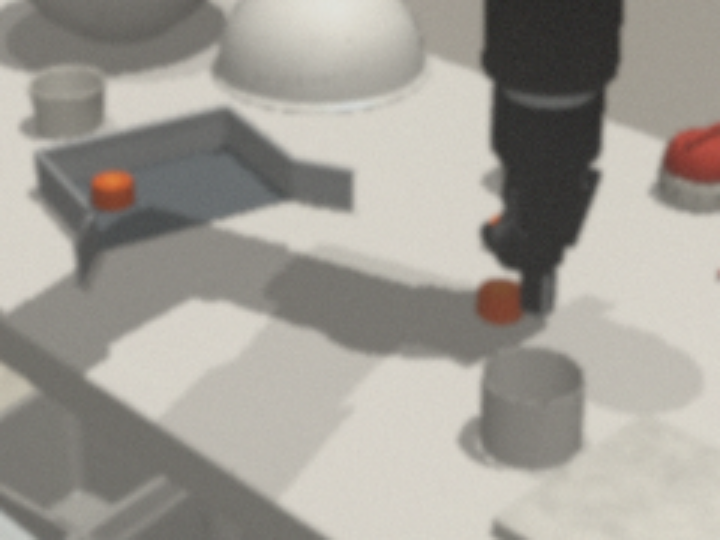

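Request:
play_rows --plan '[{"dp":[0,0,0.005],"delta_rot":[0,0,0]},{"dp":[0,0,0.007],"delta_rot":[0,0,0]},{"dp":[0,0,0.009],"delta_rot":[0,0,0]},{"dp":[0,0,0.009],"delta_rot":[0,0,0]},{"dp":[0,0,0.009],"delta_rot":[0,0,0]},{"dp":[0,0,0.009],"delta_rot":[0,0,0]},{"dp":[0,0,0.009],"delta_rot":[0,0,0]},{"dp":[0,0,0.009],"delta_rot":[0,0,0]},{"dp":[0,0,0.009],"delta_rot":[0,0,0]},{"dp":[0,0,0.009],"delta_rot":[0,0,0]},{"dp":[0,0,0.008],"delta_rot":[0,0,0]},{"dp":[0,0,0.005],"delta_rot":[0,0,0]}]'

```text
time_s: 14.28
ee_pos: [0.5222, 0.0328, 0.0093]
ee_rot: [-1.319, 1.134, 1.319]
contact_force: [0.2, 0.5, 0.8]
opening: 0.003
```

```bash
python3 - <<'E'
from h import *
look("s10")
plan(np.r_[.4884,.2572,.009],98.54)
E
```

```text
scene [0.4378 0.2977] tray [-0.0428  0.0118] 120
scene [0.6104 0.023 ] tray [ 0.1931 -0.2109] 104
scene [0.5131 0.057 ] tray [ 0.0904 -0.2023] 65
pos [0.5222 0.0326 0.0093] toolx [-0.  0. -1.] z ang 98.65 world yaw delta (z fwd / z back) [-1.1000e-01  1.7989e+02] (delta about tool x = -that)
delta world [-0.0338  0.2246 -0.0003] in current tool [ 0.0003 -0.0003  0.2272]
  after turn -0.1 [3.000e-04 1.000e-04 2.272e-01]
  after turn 179.9 [ 3.000e-04 -1.000e-04 -2.272e-01]
```

View pics/s10.png

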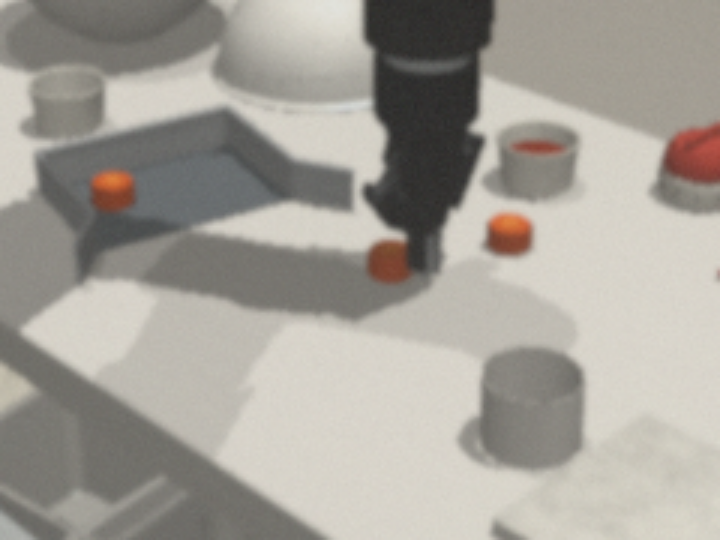

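Request:
play_rows --plan '[{"dp":[0,0,0.005],"delta_rot":[0,0,0]},{"dp":[0,0,0.007],"delta_rot":[0,0,0]},{"dp":[0,0,0.009],"delta_rot":[0,0,0]},{"dp":[0,0,0.009],"delta_rot":[0,0,0]},{"dp":[0,0,0.009],"delta_rot":[0,0,0]},{"dp":[0,0,0.009],"delta_rot":[0,0,0]},{"dp":[0,0,0.009],"delta_rot":[0,0,0]},{"dp":[0,0,0.009],"delta_rot":[0,0,0]},{"dp":[0,0,0.009],"delta_rot":[0,0,0]},{"dp":[0,0,0.009],"delta_rot":[0,0,0]},{"dp":[0,0,0.008],"delta_rot":[0,0,0]},{"dp":[0,0,0.005],"delta_rot":[0,0,0]}]'

```text
time_s: 15.38
ee_pos: [0.5077, 0.1287, 0.0093]
ee_rot: [-1.319, 1.134, 1.319]
contact_force: [-0.3, 0.5, -0.0]
opening: -0.001
```

```bash
python3 - <<'E'
from h import *
look("s11")
plan(np.r_[.4884,.2572,.009],98.54)
E
```

```text
scene [0.4376 0.2979] tray [-0.043  0.012] 117
scene [0.499  0.1554] tray [ 0.0521 -0.1106] 81
scene [0.6155 0.0265] tray [ 0.1972 -0.2062] 75
top [0.6103 0.0162] tray [ 0.1948 -0.2175] 53
pos [0.5077 0.1284 0.0093] toolx [ 0. -0. -1.] z ang 98.64 world yaw delta (z fwd / z back) [-1.000e-01  1.799e+02] (delta about tool x = -that)
delta world [-0.0193  0.1288 -0.0003] in current tool [ 0.0003 -0.0002  0.1302]
  after turn -0.1 [0.0003 0.     0.1302]
  after turn 179.9 [ 0.0003 -0.     -0.1302]
```

View pics/s11.png

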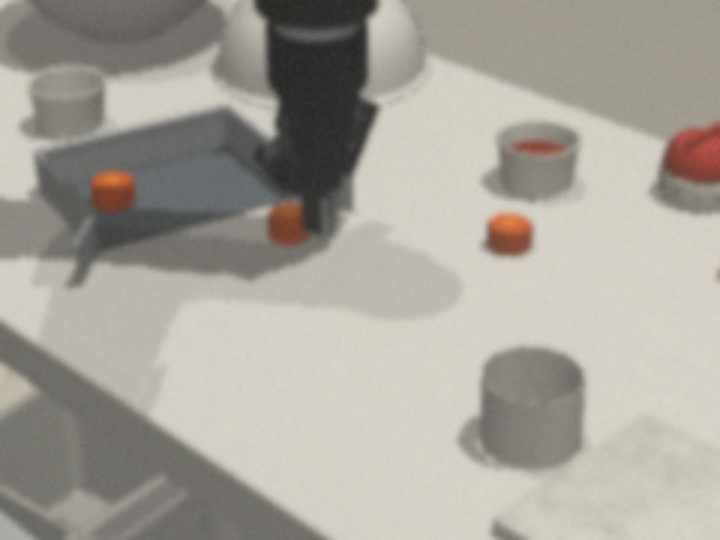

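Request:
play_rows --plan '[{"dp":[0,0,0.005],"delta_rot":[0,0,0]},{"dp":[0,0,0.007],"delta_rot":[0,0,0]},{"dp":[0,0,0.009],"delta_rot":[0,0,0]},{"dp":[0,0,0.009],"delta_rot":[0,0,0]},{"dp":[0,0,0.009],"delta_rot":[0,0,0]},{"dp":[0,0,0.009],"delta_rot":[0,0,0]},{"dp":[0,0,0.009],"delta_rot":[0,0,0]},{"dp":[0,0,0.009],"delta_rot":[0,0,0]},{"dp":[0,0,0.009],"delta_rot":[0,0,0]},{"dp":[0,0,0.009],"delta_rot":[0,0,0]},{"dp":[0,0,0.009],"delta_rot":[0,0,0]},{"dp":[0,0,0.009],"delta_rot":[0,0,0]}]'

```text
time_s: 16.48
ee_pos: [0.4924, 0.2293, 0.0093]
ee_rot: [-1.319, 1.135, 1.319]
contact_force: [0.5, 0.3, -0.3]
opening: -0.001
```

Request:
play_rows --plan '[{"dp":[0,0,0.009],"delta_rot":[0,0,0]},{"dp":[0,0,0.009],"delta_rot":[0,0,0]},{"dp":[0,0,0.008],"delta_rot":[0,0,0]},{"dp":[0,0,0.007],"delta_rot":[0,0,0]},{"dp":[0,0,0.005],"delta_rot":[0,0,0]},{"dp":[0,0,0.003],"delta_rot":[0,0,0]},{"dp":[0,0,-0.01],"delta_rot":[0,0,0]},{"dp":[0,0,-0.02],"delta_rot":[0,0,0]},{"dp":[-0.01,0,-0.02],"delta_rot":[0,0,0]},{"dp":[-0.03,0,-0.01],"delta_rot":[0,0,0]},{"dp":[-0.035,0,-0.01],"delta_rot":[0,0,0]},{"dp":[-0.035,0,-0.01],"delta_rot":[0,0,0]}]'

```text
time_s: 17.48
ee_pos: [0.498, 0.1881, 0.1201]
ee_rot: [-1.319, 1.137, 1.319]
contact_force: [1.4, 0.9, 0.3]
opening: 0.001
```

```bash
python3 - <<'E'
from h import *
look("s12")
c=np.array([.6115,.0248]); g=t2w((.040,-.165)); d=g-c; L=np.linalg.norm(d); d/=L; an=np.degrees(np.arctan2(d[1],d[0]))
st=c-d*.052; print("start",st,"ang",an,"L",L,"final z-face",g-d*.029,"R",np.hypot(*st))
plan(np.r_[st,.11],an)
plan(np.r_[st,.11],an+90)
s=r.state(); print(s["joint_positions"],s["time_s"])
E
```

```text
scene [0.4796 0.2965] tray [-0.002   0.0212] 113
scene [0.4369 0.2959] tray [-0.0432  0.0099] 101
scene [0.615  0.0266] tray [ 0.1967 -0.2062] 74
top [0.6102 0.0248] tray [ 0.1925 -0.2091] 128
start [ 0.65634464 -0.0015241 ] ang 149.58679077537707 L 0.15988784489177726 final z-face [0.49862272 0.09105969] R 0.656346412661292
pos [0.5017 0.1895 0.1269] toolx [ 0.01   0.005 -1.   ] z ang 98.51 world yaw delta (z fwd / z back) [  51.08 -128.92] (delta about tool x = -that)
delta world [ 0.1547 -0.191  -0.0169] in current tool [ 0.0175 -0.1245 -0.2119]
  after turn 51.1 [ 0.0175  0.0866 -0.23  ]
  after turn -128.9 [ 0.0175 -0.0866  0.23  ]
pos [0.5017 0.1895 0.1269] toolx [ 0.01   0.005 -1.   ] z ang 98.51 world yaw delta (z fwd / z back) [141.08 -38.92] (delta about tool x = -that)
delta world [ 0.1547 -0.191  -0.0169] in current tool [ 0.0175 -0.1245 -0.2119]
  after turn 141.1 [0.0175 0.23   0.0866]
  after turn -38.9 [ 0.0175 -0.23   -0.0866]
[ 0.73856021 -0.12862303 -0.26960155  0.0032671  -1.41881324 -0.59058768] 17.5833
```

View pics/s12.png

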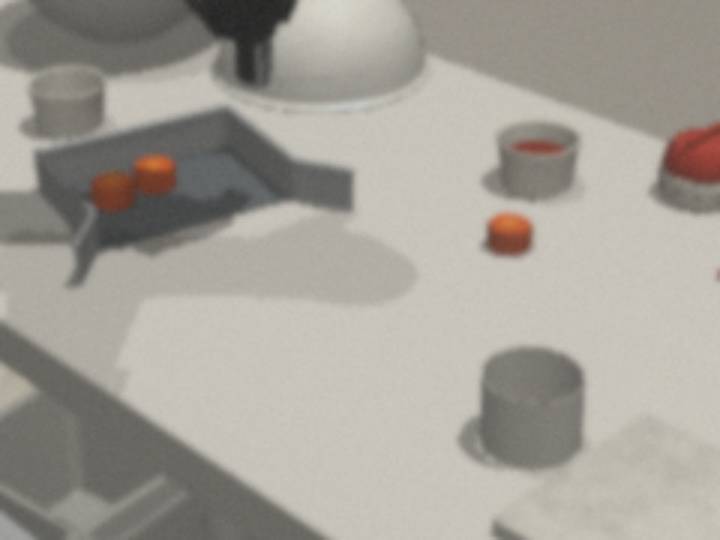

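Request:
play_rows --plan '[{"dp":[0,-0.008,-0.014],"delta_rot":[0,0,0]},{"dp":[0,-0.015,-0.026],"delta_rot":[0,0,0]},{"dp":[0,-0.017,-0.029],"delta_rot":[0,0,0]},{"dp":[0,-0.017,-0.029],"delta_rot":[0,0,0]},{"dp":[0,-0.017,-0.029],"delta_rot":[0,0,0]},{"dp":[0,-0.017,-0.029],"delta_rot":[0,0,0]},{"dp":[0,-0.017,-0.029],"delta_rot":[0,0,0]},{"dp":[0,-0.0155,-0.026],"delta_rot":[0,0,0]}]'

```text
time_s: 18.25
ee_pos: [0.6528, -0.0027, 0.119]
ee_rot: [-1.318, 1.135, 1.318]
contact_force: [1.1, 0.6, 0.5]
opening: -0.001
```

Request:
play_rows --plan '[{"dp":[0.005,0,0],"delta_rot":[-6.39,0,0]},{"dp":[0.005,0,0],"delta_rot":[-6.39,0,0]},{"dp":[0.005,0,0],"delta_rot":[-6.39,0,0]},{"dp":[0.005,0,0],"delta_rot":[-6.39,0,0]},{"dp":[0.005,0,0],"delta_rot":[-6.39,0,0]},{"dp":[0.005,0,0],"delta_rot":[-6.39,0,0]},{"dp":[0.005,0,0],"delta_rot":[-6.39,0,0]},{"dp":[0.005,0,0],"delta_rot":[-6.39,0,0]}]'

```text
time_s: 18.92
ee_pos: [0.6518, -0.0009, 0.0788]
ee_rot: [-1.927, 0.517, 1.927]
contact_force: [1.1, 0.8, -0.5]
opening: -0.004
```

```bash
python3 - <<'E'
from h import *
p=imaging.snapshot("wrist"); cv2.imwrite("pics/w13.png",p["color"][:,:,::-1])
plan(np.r_[.6563,-.0015,.009],149.6)
look("s13")
E
```

```text
pos [ 0.6512 -0.0009  0.0774] toolx [-0.002 -0.    -1.   ] z ang 150.35 world yaw delta (z fwd / z back) [ -0.75 179.25] (delta about tool x = -that)
delta world [ 0.0051 -0.0006 -0.0684] in current tool [ 0.0684 -0.0021 -0.0048]
  after turn -0.8 [ 0.0684 -0.0021 -0.0048]
  after turn 179.2 [0.0684 0.0021 0.0048]
scene [0.4567 0.2968] tray [-0.0242  0.0158] 220
top [0.6113 0.024 ] tray [ 0.1938 -0.2097] 122
top [0.4817 0.2986] tray [-0.0004  0.0238] 142
top [0.4395 0.2997] tray [-0.0416  0.0143] 144
```

View pics/s13.png

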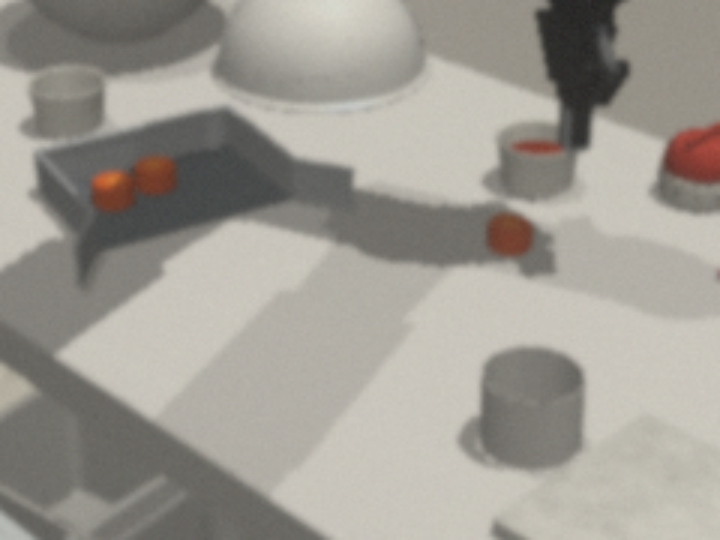

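Request:
play_rows --plan '[{"dp":[0.01,-0.001,-0.003],"delta_rot":[0.7,0,0]},{"dp":[0.02,-0.001,-0.002],"delta_rot":[0,0,0]},{"dp":[0.02,0,0],"delta_rot":[0,0,0]},{"dp":[0.012,0,0],"delta_rot":[0,0,0]},{"dp":[0.005,0,0],"delta_rot":[0,0,0]},{"dp":[0.001,0,0],"delta_rot":[0,0,0]},{"dp":[0,0,0.003],"delta_rot":[0,0,0]},{"dp":[0,0,0.004],"delta_rot":[0,0,0]},{"dp":[0,0,0.004],"delta_rot":[0,0,0]},{"dp":[0,0,0.004],"delta_rot":[0,0,0]},{"dp":[0,0,0.004],"delta_rot":[0,0,0]}]'

```text
time_s: 19.98
ee_pos: [0.641, 0.0091, 0.0121]
ee_rot: [-1.917, 0.531, 1.915]
contact_force: [1.2, 0.3, -0.1]
opening: 0.003
```

```bash
python3 - <<'E'
from h import *
plan(np.r_[.4986,.0911,.009],149.6)
look("s14")
E
```

```text
pos [0.641  0.0091 0.0121] toolx [ 0.001  0.    -1.   ] z ang 149.01 world yaw delta (z fwd / z back) [   0.59 -179.41] (delta about tool x = -that)
delta world [-0.1424  0.082  -0.0031] in current tool [0.003  0.003  0.1643]
  after turn 0.6 [0.003  0.0013 0.1643]
  after turn -179.4 [ 0.003  -0.0013 -0.1643]
scene [0.4569 0.2969] tray [-0.024   0.0159] 219
top [0.6108 0.0239] tray [ 0.1933 -0.2099] 125
top [0.4817 0.2986] tray [-0.0004  0.0238] 142
top [0.4396 0.2997] tray [-0.0415  0.0143] 143
```

View pics/s14.png

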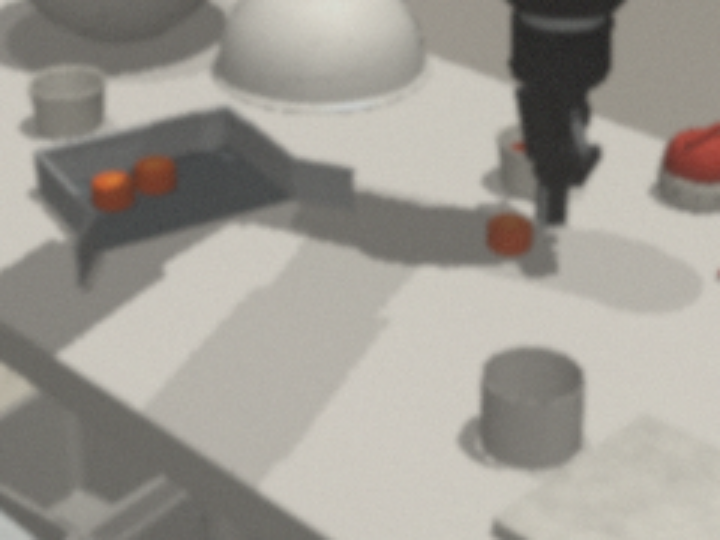

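Request:
play_rows --plan '[{"dp":[0.002,0.002,0],"delta_rot":[0,0,0]},{"dp":[0.001,0,0.003],"delta_rot":[0,0,0]},{"dp":[0,0,0.004],"delta_rot":[0,0,0]},{"dp":[0,0,0.005],"delta_rot":[0,0,0]},{"dp":[0,0,0.006],"delta_rot":[0,0,0]},{"dp":[0,0,0.007],"delta_rot":[0,0,0]},{"dp":[0,0,0.008],"delta_rot":[0,0,0]},{"dp":[0,0,0.009],"delta_rot":[0,0,0]},{"dp":[0,0,0.009],"delta_rot":[0,0,0]},{"dp":[0,0,0.009],"delta_rot":[0,0,0]},{"dp":[0,0,0.008],"delta_rot":[0,0,0]},{"dp":[0,0,0.005],"delta_rot":[0,0,0]}]'

```text
time_s: 21.08
ee_pos: [0.5766, 0.0452, 0.0085]
ee_rot: [-1.917, 0.531, 1.916]
contact_force: [0.6, -0.2, 0.4]
opening: -0.0
```

```bash
python3 - <<'E'
from h import *
plan(np.r_[.4986,.0911,.009],149.0)
look("s15")
E
```

```text
pos [0.5766 0.0452 0.0085] toolx [ 0.  0. -1.] z ang 149.04 world yaw delta (z fwd / z back) [-4.0000e-02  1.7996e+02] (delta about tool x = -that)
delta world [-0.078   0.0459  0.0005] in current tool [-0.0005  0.0008  0.0905]
  after turn -0.0 [-0.0005  0.0008  0.0905]
  after turn 180.0 [-0.0005 -0.0008 -0.0905]
scene [0.4786 0.2951] tray [-0.0026  0.0196] 106
scene [0.4366 0.296 ] tray [-0.0435  0.0099] 101
scene [0.5475 0.0543] tray [ 0.1244 -0.1963] 37
top [0.5544 0.0618] tray [ 0.1292 -0.1873] 127
top [0.4759 0.301 ] tray [-0.0067  0.0246] 72
top [0.4398 0.2999] tray [-0.0413  0.0145] 139
```

View pics/s15.png

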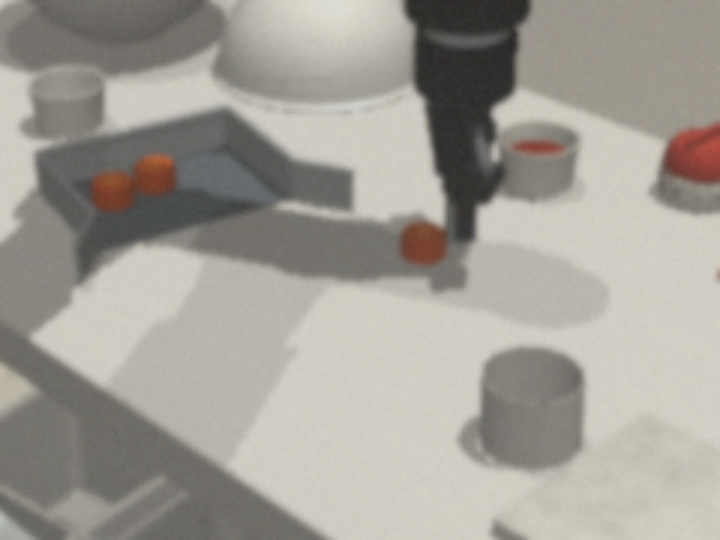

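Request:
play_rows --plan '[{"dp":[0,0,0.005],"delta_rot":[0,0,0]},{"dp":[0,0,0.007],"delta_rot":[0,0,0]},{"dp":[0,0,0.009],"delta_rot":[0,0,0]},{"dp":[0,0,0.009],"delta_rot":[0,0,0]},{"dp":[0,0,0.009],"delta_rot":[0,0,0]},{"dp":[0,0,0.009],"delta_rot":[0,0,0]},{"dp":[0,0,0.009],"delta_rot":[0,0,0]},{"dp":[0,0,0.009],"delta_rot":[0,0,0]},{"dp":[0,0,0.009],"delta_rot":[0,0,0]},{"dp":[0,0,0.008],"delta_rot":[0,0,0]},{"dp":[0,0,0.005],"delta_rot":[0,0,0]},{"dp":[0,0,0.002],"delta_rot":[0,0,0]}]'

```text
time_s: 22.18
ee_pos: [0.4997, 0.0914, 0.0084]
ee_rot: [-1.917, 0.53, 1.916]
contact_force: [0.5, -0.1, -0.7]
opening: -0.001
```

Request:
play_rows --plan '[{"dp":[0,0,-0.01],"delta_rot":[0,0,0]},{"dp":[0,0,-0.02],"delta_rot":[0,0,0]},{"dp":[-0.02,0,-0.02],"delta_rot":[0,0,0]},{"dp":[-0.025,0,-0.02],"delta_rot":[0,0,0]},{"dp":[-0.025,0,-0.01],"delta_rot":[0,0,0]}]'

```text
time_s: 22.6
ee_pos: [0.5702, 0.0479, 0.0783]
ee_rot: [-1.915, 0.534, 1.917]
contact_force: [-0.1, 1.4, 0.7]
opening: 0.001
```

```bash
python3 - <<'E'
from h import *
look("s16"); s=r.state(); print(s["ee_pos"],s["joint_positions"])
p=imaging.snapshot("wrist")
for c,q in orange(p): 
    w=rayw(p,c,.02); print("wrist",np.round(w,4),w2t(w),q[4])
E
```

```text
scene [0.4588 0.2964] tray [-0.0221  0.0159] 216
scene [0.4718 0.104 ] tray [ 0.0387 -0.1672] 54
top [0.4803 0.103 ] tray [ 0.0471 -0.166 ] 77
top [0.4763 0.2991] tray [-0.0058  0.0229] 84
top [0.4397 0.2999] tray [-0.0415  0.0145] 140
[0.572933   0.04855843 0.0830653 ] [ 4.35041168e-01  9.75456840e-04 -2.26720791e-01  2.74737151e-03
 -1.33632203e+00  5.92566884e-01]
wrist [0.7103 0.0802 0.02  ] [ 0.27555389 -0.13041881] 3879
wrist [0.4845 0.1034 0.02  ] [ 0.05107724 -0.16454129] 252
```

View pics/s16.png

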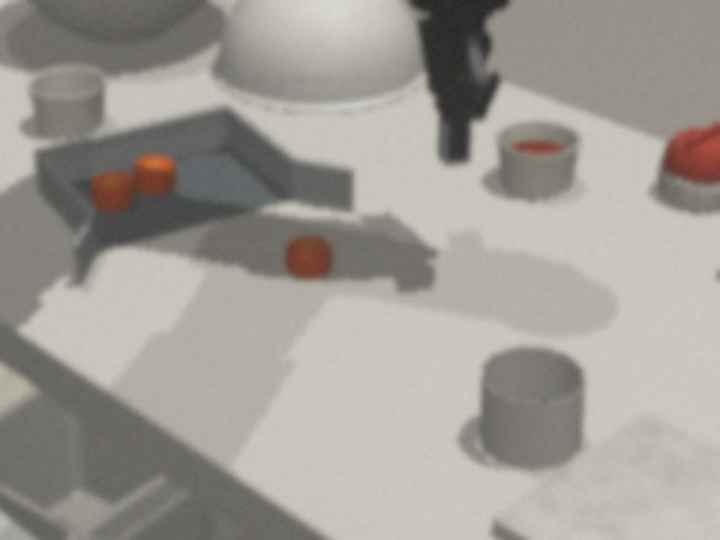

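```bash
python3 - <<'E'
from h import *
for k in ("scene","top"):
    p=imaging.snapshot(k)
    for d in imaging.search_frame(p,"carrot_1"):
        c=d["rect"]; w=ray(p,((c[0]+c[2])/2,(c[1]+c[3])/2),.01); print(k,np.round(c),round(d["conf"],2),np.round(w,4),np.round(w2t(w),4))
print(t2w((.045,-.225)))
plan(np.r_[t2w((.045,-.225)),.083],75.5)
E
```

```text
scene [252. 227. 274. 244.] 0.63 [0.4759 0.1046 0.01  ] [ 0.0425 -0.1655]
scene [205. 201. 220. 214.] 0.56 [0.4843 0.2957 0.01  ] [0.0028 0.0216]
scene [187. 211. 207. 219.] 0.54 [0.4334 0.2931 0.01  ] [-0.0458  0.0063]
top [227. 246. 241. 259.] 0.66 [0.4395 0.302  0.01  ] [-0.0421  0.0164]
top [304. 227. 316. 239.] 0.53 [0.4804 0.1043 0.01  ] [ 0.0469 -0.1647]
[0.46343114 0.04639968]
pos [0.5682 0.0495 0.077 ] toolx [-0.002 -0.001 -1.   ] z ang 149.0 world yaw delta (z fwd / z back) [-73.5 106.5] (delta about tool x = -that)
delta world [-0.1048 -0.0031  0.006 ] in current tool [-0.0058  0.0566  0.0883]
  after turn -73.5 [-0.0058  0.1007 -0.0292]
  after turn 106.5 [-0.0058 -0.1007  0.0292]
```

Request:
play_rows --plan '[{"dp":[0,0,0],"delta_rot":[6.68,0,0]},{"dp":[0,0,0],"delta_rot":[6.68,0,0]},{"dp":[0,0,0],"delta_rot":[6.68,0,0]},{"dp":[0,0,0],"delta_rot":[6.68,0,0]},{"dp":[0,0,0],"delta_rot":[6.68,0,0]},{"dp":[0,0,0],"delta_rot":[6.68,0,0]},{"dp":[0,0,0],"delta_rot":[6.68,0,0]},{"dp":[0,0,0],"delta_rot":[6.68,0,0]},{"dp":[0,0,0],"delta_rot":[6.68,0,0]},{"dp":[0,0,0],"delta_rot":[6.68,0,0]},{"dp":[0,0,0],"delta_rot":[6.68,0,0]}]'

```text
time_s: 23.87
ee_pos: [0.5682, 0.0497, 0.0773]
ee_rot: [-1.017, 1.322, 1.018]
contact_force: [0.1, 0.3, -0.3]
opening: 0.0
```

Request:
play_rows --plan '[{"dp":[0,0.01,-0.003],"delta_rot":[0,0,0]},{"dp":[0,0.016,-0.005],"delta_rot":[0,0,0]},{"dp":[0,0.018,-0.005],"delta_rot":[0,0,0]},{"dp":[0,0.018,-0.005],"delta_rot":[0,0,0]},{"dp":[0,0.018,-0.005],"delta_rot":[0,0,0]},{"dp":[0,0.014,-0.004],"delta_rot":[0,0,0]},{"dp":[0,0.007,-0.002],"delta_rot":[0,0,0]}]'

```text
time_s: 24.45
ee_pos: [0.4622, 0.0468, 0.0776]
ee_rot: [-1.022, 1.319, 1.022]
contact_force: [0.1, 0.0, -0.1]
opening: -0.001
```

```bash
python3 - <<'E'
from h import *
for k in ("scene","top"):
    p=imaging.snapshot(k)
    for d in imaging.search_frame(p,"carrot_1"):
        c=d["rect"]; w=ray(p,((c[0]+c[2])/2,(c[1]+c[3])/2),.01); print(k,np.round(c),round(d["conf"],2),np.round(w,4),np.round(w2t(w),4))
look("s17")
plan(np.r_[t2w((.045,-.22)),.009],75.5); s=r.state(); print(s["joint_positions"],s["time_s"])
E
```

```text
scene [190. 207. 208. 219.] 0.7 [0.4419 0.2956 0.01  ] [-0.0382  0.0109]
scene [205. 203. 217. 214.] 0.56 [0.4785 0.2937 0.01  ] [-0.0023  0.0182]
scene [254. 227. 273. 244.] 0.45 [0.4784 0.1066 0.01  ] [ 0.0444 -0.163 ]
scene [170. 172. 197. 197.] 0.36 [0.5155 0.461  0.01  ] [-0.0084  0.1894]
top [227. 244. 240. 253.] 0.53 [0.4488 0.3032 0.01  ] [-0.0335  0.0199]
top [228. 229. 244. 242.] 0.5 [0.4831 0.2955 0.01  ] [0.0017 0.0211]
scene [0.4578 0.2972] tray [-0.0232  0.0164] 233
scene [0.4774 0.1068] tray [ 0.0434 -0.163 ] 105
top [0.4815 0.2984] tray [-0.0007  0.0235] 142
top [0.4461 0.3037] tray [-0.0362  0.0197] 68
pos [0.4643 0.0469 0.0781] toolx [-0. -0. -1.] z ang 75.52 world yaw delta (z fwd / z back) [-2.0000e-02  1.7998e+02] (delta about tool x = -that)
delta world [ 0.0004  0.0044 -0.0691] in current tool [0.0691 0.0007 0.0044]
  after turn -0.0 [0.0691 0.0007 0.0044]
  after turn 180.0 [ 0.0691 -0.0007 -0.0044]
[ 5.35373270e-01 -2.95852965e-01 -4.99520143e-01  2.09241255e-04
 -1.36762192e+00 -7.88133103e-01] 24.75
```

View pics/s17.png

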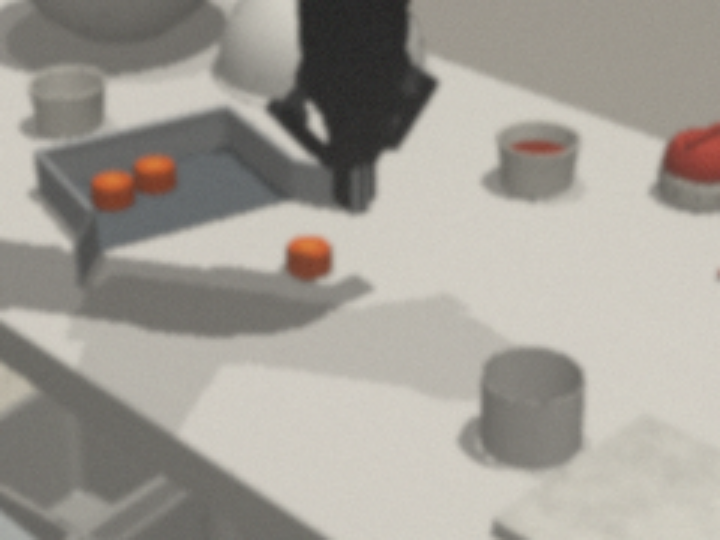

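Request:
play_rows --plan '[{"dp":[0.012,0,0],"delta_rot":[0,0,0]},{"dp":[0.02,0,0],"delta_rot":[0,0,0]},{"dp":[0.02,0,0],"delta_rot":[0,0,0]},{"dp":[0.012,0,0],"delta_rot":[0,0,0]},{"dp":[0.005,0,0.001],"delta_rot":[0,0,0]},{"dp":[0,0,0.003],"delta_rot":[0,0,0]},{"dp":[0,0,0.005],"delta_rot":[0,0,0]},{"dp":[0,0,0.005],"delta_rot":[0,0,0]},{"dp":[0,0,0.005],"delta_rot":[0,0,0]},{"dp":[0,0,0.005],"delta_rot":[0,0,0]},{"dp":[0,0,0.005],"delta_rot":[0,0,0]},{"dp":[0,0,0.004],"delta_rot":[0,0,0]}]'

```text
time_s: 25.75
ee_pos: [0.4724, 0.0796, 0.0097]
ee_rot: [-1.021, 1.317, 1.021]
contact_force: [-1.0, -1.4, 0.5]
opening: 0.003
```

```bash
python3 - <<'E'
from h import *
look("s18"); s=r.state(); print(s["ee_pos"],w2t(s["ee_pos"]))
plan(np.r_[t2w((.045,-.025)),.009],75.5)
E
```

```text
scene [0.458 0.297] tray [-0.023   0.0162] 239
scene [0.4705 0.109 ] tray [ 0.0362 -0.1626] 55
top [0.4816 0.2984] tray [-0.0005  0.0235] 141
top [0.4482 0.3051] tray [-0.0346  0.0216] 45
[0.47229144 0.07943969 0.00944713] [ 0.04530551 -0.19079395]
pos [0.4723 0.0794 0.0094] toolx [ 0. -0. -1.] z ang 75.57 world yaw delta (z fwd / z back) [-7.0000e-02  1.7993e+02] (delta about tool x = -that)
delta world [ 0.0412  0.1606 -0.0004] in current tool [5.000e-04 1.000e-04 1.658e-01]
  after turn -0.1 [0.0005 0.0003 0.1658]
  after turn 179.9 [ 0.0005 -0.0003 -0.1658]
```

View pics/s18.png

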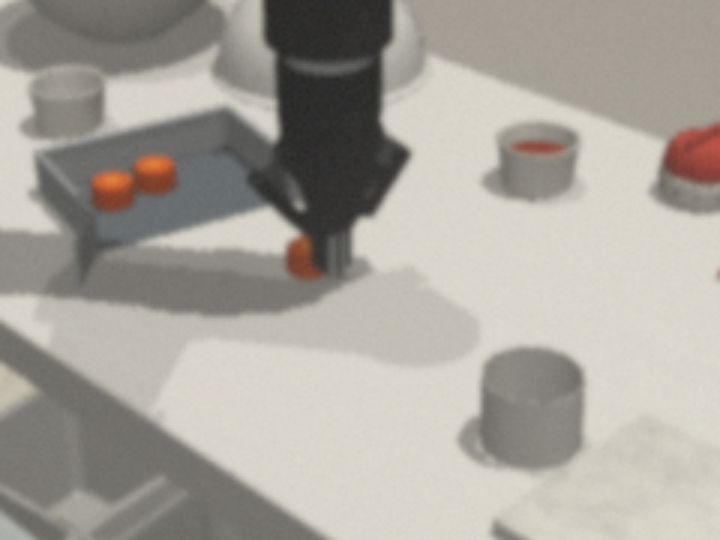

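In contact. Now pushing into the bay.

Request:
play_rows --plan '[{"dp":[0,0,0.004],"delta_rot":[0,0,0]},{"dp":[0,0,0.005],"delta_rot":[0,0,0]},{"dp":[0,0,0.006],"delta_rot":[0,0,0]},{"dp":[0,0,0.007],"delta_rot":[0,0,0]},{"dp":[0,0,0.008],"delta_rot":[0,0,0]},{"dp":[0,0,0.009],"delta_rot":[0,0,0]},{"dp":[0,0,0.009],"delta_rot":[0,0,0]},{"dp":[0,0,0.009],"delta_rot":[0,0,0]},{"dp":[0,0,0.009],"delta_rot":[0,0,0]},{"dp":[0,0,0.009],"delta_rot":[0,0,0]},{"dp":[0,0,0.008],"delta_rot":[0,0,0]},{"dp":[0,0,0.005],"delta_rot":[0,0,0]}]'

```text
time_s: 26.85
ee_pos: [0.4943, 0.165, 0.0092]
ee_rot: [-1.022, 1.318, 1.021]
contact_force: [0.1, -2.2, 1.0]
opening: 0.004
```

```bash
python3 - <<'E'
from h import *
look("s19"); s=r.state(); print(s["ee_pos"],w2t(s["ee_pos"]))
plan(np.r_[t2w((.045,-.025)),.009],75.5)
E
```

```text
scene [0.4597 0.2973] tray [-0.0214  0.017 ] 236
scene [0.4929 0.1942] tray [ 0.0366 -0.0746] 46
[0.49420948 0.16479029 0.00917352] [ 0.04515533 -0.10267413]
pos [0.4942 0.1648 0.0092] toolx [-0. -0. -1.] z ang 75.57 world yaw delta (z fwd / z back) [-7.0000e-02  1.7993e+02] (delta about tool x = -that)
delta world [ 0.0193  0.0752 -0.0002] in current tool [0.0002 0.0001 0.0777]
  after turn -0.1 [0.0002 0.0002 0.0777]
  after turn 179.9 [ 0.0002 -0.0002 -0.0777]
```

View pics/s19.png

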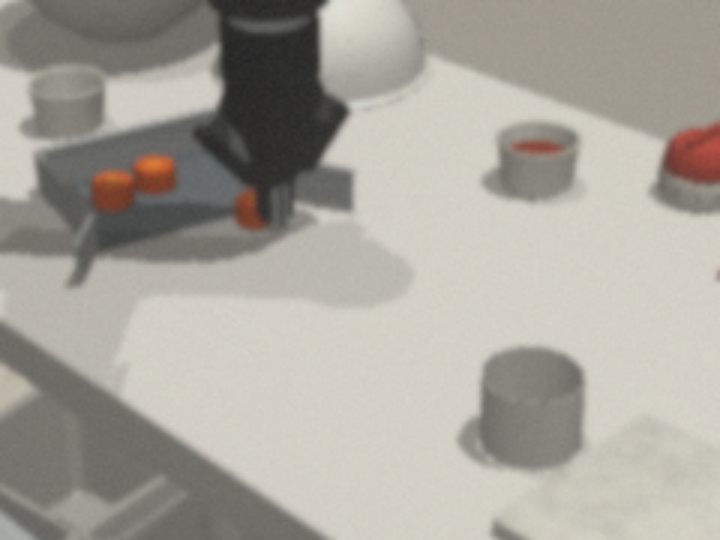

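Request:
play_rows --plan '[{"dp":[0,0,0.004],"delta_rot":[0,0,0]},{"dp":[0,0,0.006],"delta_rot":[0,0,0]},{"dp":[0,0,0.008],"delta_rot":[0,0,0]},{"dp":[0,0,0.009],"delta_rot":[0,0,0]},{"dp":[0,0,0.009],"delta_rot":[0,0,0]},{"dp":[0,0,0.009],"delta_rot":[0,0,0]},{"dp":[0,0,0.009],"delta_rot":[0,0,0]},{"dp":[0,0,0.008],"delta_rot":[0,0,0]},{"dp":[0,0,0.007],"delta_rot":[0,0,0]},{"dp":[0,0,0.005],"delta_rot":[0,0,0]},{"dp":[0,0,0.003],"delta_rot":[0,0,0]},{"dp":[0,0,0.001],"delta_rot":[0,0,0]}]'

```text
time_s: 27.95
ee_pos: [0.5137, 0.2399, 0.0092]
ee_rot: [-1.021, 1.318, 1.021]
contact_force: [-1.3, -0.2, 0.3]
opening: 0.005
```

Request:
play_rows --plan '[{"dp":[0,0,-0.01],"delta_rot":[0,0,0]},{"dp":[0,0,-0.02],"delta_rot":[0,0,0]},{"dp":[0,0,-0.025],"delta_rot":[0,0,0]},{"dp":[-0.02,0,-0.03],"delta_rot":[0,0,0]},{"dp":[-0.03,0,-0.03],"delta_rot":[0,0,0]},{"dp":[-0.03,0,-0.03],"delta_rot":[0,0,0]},{"dp":[-0.03,0,-0.03],"delta_rot":[0,0,0]},{"dp":[-0.03,0,-0.03],"delta_rot":[0,0,0]},{"dp":[-0.03,0,-0.03],"delta_rot":[0,0,0]},{"dp":[-0.01,0,-0.01],"delta_rot":[0,0,0]},{"dp":[0,0,0],"delta_rot":[0,0,0]},{"dp":[0,0,0],"delta_rot":[0,0,0]}]'

```text
time_s: 28.95
ee_pos: [0.4529, 0.0045, 0.1868]
ee_rot: [-1.019, 1.317, 1.02]
contact_force: [0.8, -0.8, -1.2]
opening: 0.001
```

```bash
python3 - <<'E'
from h import *
look("s20"); s=r.state(); print(s["ee_pos"],s["time_s"])
p=imaging.snapshot("top"); cv2.imwrite("pics/t20.png",cv2.resize(p["color"][120:300,150:420,::-1],None,fx=2.9,fy=2.9))
for q,z in [("carrot_1",.01),("sauce_ramekin",.021),("empty_ramekin",.021),("ring_mould",.025)]:
  for d in imaging.search_frame(p,q)[:3]:
    c=d["rect"]; w=ray(p,((c[0]+c[2])/2,(c[1]+c[3])/2),z); print(q,round(d["conf"],2),np.round(w,4),np.round(w2t(w),4))
E
```

```text
scene [0.5196 0.2672] tray [0.0441 0.0028] 109
scene [0.4581 0.2973] tray [-0.023   0.0166] 239
top [0.5204 0.2687] tray [0.0445 0.0045] 138
top [0.4815 0.2984] tray [-0.0007  0.0235] 142
top [0.4493 0.3048] tray [-0.0333  0.0216] 38
[0.45245369 0.00517824 0.18497855] 29.05
carrot_1 0.59 [0.4835 0.2949 0.01  ] [0.0022 0.0206]
carrot_1 0.55 [0.5217 0.2721 0.01  ] [0.0449 0.0081]
sauce_ramekin 0.61 [0.7099 0.0736 0.021 ] [ 0.2768 -0.1369]
empty_ramekin 0.69 [0.5081 0.4483 0.021 ] [-0.0124  0.1753]
ring_mould 0.62 [ 0.4305 -0.1482  0.025 ] [ 0.0619 -0.4217]
```

View pics/s20.png

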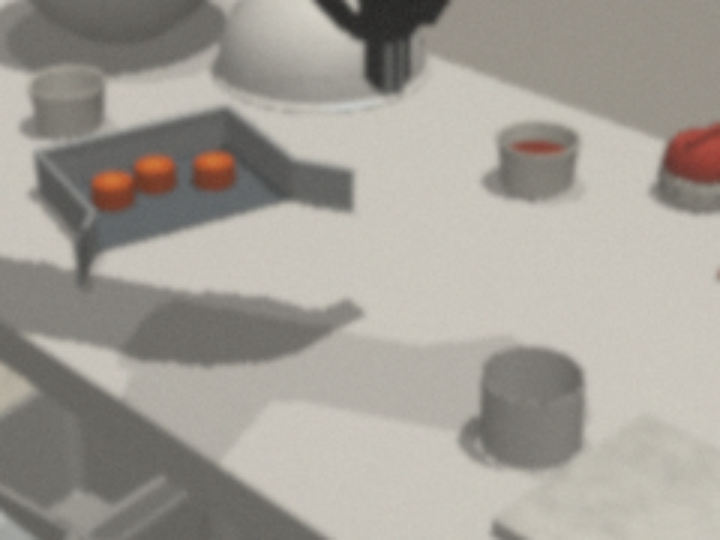

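View pics/t20.png

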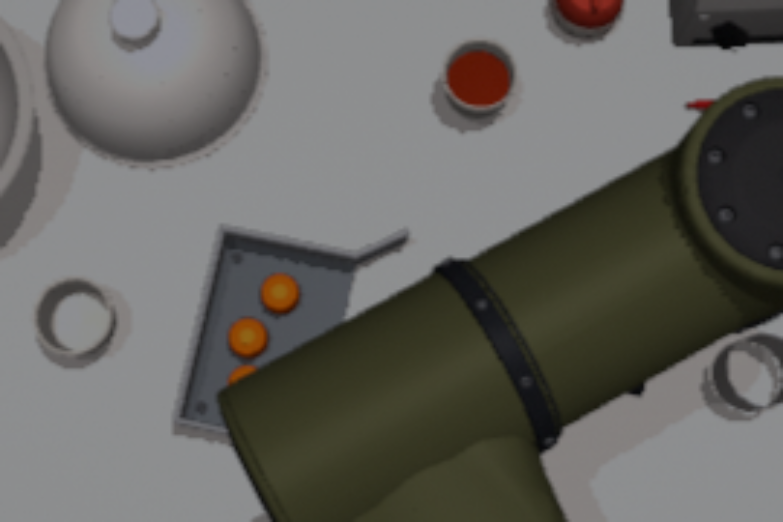

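All three carrots lie flat on the floor, and the bystanders are in place. The hand is 18 cm up and clear, so I'm handing in.

```bash
python3 -c "
from workcell import workorder
print(workorder.hand_in())"
```

```text
the job is handed in; nothing more can be done
None
```

I swept all three carrot ends into the tray with the fingers shut and handed the job in at about 29 s of the 64 s allowed. I pushed at roughly 0.1 m/s. The near and right-hand ends each went in with one straight push, and the far one took two legs to clear the guide.

**Carrots:** In the last pictures they lie flat in the bay at about (-42, 14), (-1, 23) and (44, 4) mm in tray coordinates. That leaves each at least 18 mm inside the walls and front edge. In the final top view the arm hid most of the first carrot, so its position comes from earlier top views, where nothing moved it afterwards. The scene view still shows it there.

**Bystanders:** The ring mould and both ramekins measured within about 5 mm of their first readings, which is about the spread of the measurements. They look unmoved in the pictures.

**Forces and hand:** Reported contact forces stayed under about 3 N after each move. The hand finished about 18 cm above the table, touching nothing.

**Refused calls:** My first two move calls were refused because every row needs both fields. The third ran anyway and lowered the hand to about 11 cm near the start. I raised it again and nothing was touched.

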